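# Load sample carriers into the light tester

## Task

Move every sample carrier from the parking rack to the light tester: each goes cell first into the bay whose opening matches its cell, pushed fully home with its handle left sticking out (in the rack only the cells can be reached, and fingers on the cell will not go into a bay, so each has to be taken again by its handle). When all are loaded, swing the tester's lock lever fully over, then press the tester's start button fully down and let go. There may be two or three carriers; leave the jars and the cup alone.

Things in the scene. Friction and masses are not known exactly. Their poses are not given: they have to be found in the camera images.
- carrier_flat: sample carrier (may be absent), 0.19 to 0.30 kg: aluminium block 'cell' 60 wide x 16 high x 60 long with glass window, black bar handle 14 wide x 18 high x 110 long behind it, undersides flush. Origin: underside, where handle meets cell; x to the cell's front, z up; centre of mass at x about 22. Starts flat in any rack slot, only the front 40 of the cell sticking out from under the roof (mm)
- carrier_square: sample carrier (may be absent), 0.19 to 0.30 kg: aluminium block 'cell' 44 wide x 26 high x 60 long with glass window, black bar handle 14 wide x 18 high x 110 long behind it, undersides flush. Origin: underside, where handle meets cell; x to the cell's front, z up; centre of mass at x about 22. Starts flat in any rack slot, only the front 40 of the cell sticking out from under the roof (mm)
- carrier_tall: sample carrier (may be absent), 0.19 to 0.30 kg: aluminium block 'cell' 28 wide x 36 high x 60 long with glass window, black bar handle 14 wide x 18 high x 110 long behind it, undersides flush. Origin: underside, where handle meets cell; x to the cell's front, z up; centre of mass at x about 22. Starts flat in any rack slot, only the front 40 of the cell sticking out from under the roof (mm)
- bay_flat (a point): bay for the flat carrier: the widest and lowest hood, nearest the robot, opening 66 wide x 22 high, roof 5, side walls 6 thick. Point: centre of the bay's floor at its mouth, 12 above the bench; x points level into the bay, z up. Stop 76 inside the mouth: a carrier fully home touches it, its origin 16 inside (mm)
- bay_square (a point): bay for the square carrier: the middle hood, opening 50 wide x 32 high, roof 5, side walls 6 thick. Point: centre of the bay's floor at its mouth, 12 above the bench; x points level into the bay, z up. Stop 76 inside the mouth: a carrier fully home touches it, its origin 16 inside (mm)
- bay_tall (a point): bay for the tall carrier: the narrowest and highest hood, farthest from the robot, opening 34 wide x 42 high, roof 5, side walls 6 thick. Point: centre of the bay's floor at its mouth, 12 above the bench; x points level into the bay, z up. Stop 76 inside the mouth: a carrier fully home touches it, its origin 16 inside (mm)
- rack: white parking rack, fixed, three slots 68 wide (centres y -95, 0, 95) under one roof. Origin: on the bench, under the parked carriers' origins; x points into the rack, parked cells point to -x. Floor plate 6 thick, x -85 to 125, 300 wide; roof (48 to 53 above the bench) and slot walls x -20 to 125, slots closed at x 118 (mm)
- lock (a joint): angle of the lock lever, 0 as it starts (leaning towards the bay mouths), 0.95 rad fully over (leaning away from them, in the bays' x direction); light, stays where it is left
- lock_tip (a point): centre of the black ball (26 across) at the top of the lock lever, a 10 thick rod 60 long from its pivot to this point, pivot 59 above the bench on the console's end nearest the robot; it swings in the upright plane of the bays' x direction (mm)
- start (a joint): travel of the tester's start button, 0 up, 0.006 m fully pressed; springs back; about 5 N to press fully
- start_top (a point): centre of the top of the start button (grey round cap, 32 across) on the level top of the tester's low console (52 above the bench), behind the three hoods; press straight down (mm)
- amber_jar: small amber glass jar, 50 across, 60 high; bystander at the far side, leave it alone; origin: centre of its underside (mm)
- cream_jar: white jar, 60 across, 50 high; bystander at the far side, leave it alone; origin: centre of its underside (mm)
- steel_cup: steel cup, 60 across, 60 high; bystander at the far side, leave it alone; origin: centre of its underside (mm)
There are look-alikes about, which are no part of the job. What is shaped like the carrier_tall but orange or turquoise is not meant.

How it is judged:
On the way, in this order (a step that is already met when the one before it is completed fails the run):
1. every carrier present is fully home in its matching bay (x of carrier_flat in the frame of bay_flat between 0.009 and 0.022 m and y of carrier_flat in the frame of bay_flat between -0.008 and 0.008 m and z of carrier_flat in the frame of bay_flat between -0.006 and 0.01 m and angle between the x axis of carrier_flat and the x axis of bay_flat, either way round below 0.15 rad and angle between each of carrier_flat, carrier_square, carrier_tall's own z axis and vertical below 0.15 rad and x of carrier_square in the frame of bay_square between 0.009 and 0.022 m and y of carrier_square in the frame of bay_square between -0.008 and 0.008 m and z of carrier_square in the frame of bay_square between -0.006 and 0.01 m and angle between the x axis of carrier_square and the x axis of bay_square, either way round below 0.15 rad and x of carrier_tall in the frame of bay_tall between 0.009 and 0.022 m and y of carrier_tall in the frame of bay_tall between -0.008 and 0.008 m and z of carrier_tall in the frame of bay_tall between -0.006 and 0.01 m and angle between the x axis of carrier_tall and the x axis of bay_tall, either way round below 0.15 rad), for 0.2 s.
2. then the lock lever is swung over (value of joint lock above 0.8 rad), for 0.1 s.
3. then the start button is pressed (value of joint start above 0.0045 m), for 0.05 s.
At the end, for the whole second after the job is handed in: Every carrier present lies cell first in its matching bay within 7 mm of its stop, released and at rest, the lock lever is over (above 0.8 rad), and the start button has been pressed after that and let go (all of step 1 and linear speed of each of carrier_flat, carrier_square, carrier_tall below 0.02 m/s and contact force between each of carrier_flat, carrier_square, carrier_tall and the fingers below 0.5 N and value of joint lock above 0.8 rad and value of joint start below 0.002 m); the robot touches nothing.
It fails at once if a bystander is moved more than 3 cm or tipped (distance of any of amber_jar, cream_jar, steel_cup from where it was at the start of the episode above 0.03 m or angle between any of amber_jar, cream_jar, steel_cup's own z axis and vertical above 0.4 rad).
Of carrier_flat, carrier_square, carrier_tall only 2 to 3 are there at a start; the rules pass over those that are not, and their reading is None.
At some moment in a run one of carrier_flat, carrier_square, carrier_tall may be knocked a few centimetres aside while the robot is not near it.
Once in a run the grip may slacken for a moment while it holds something.
It also fails if it takes over 210 s, if anything falls off the work surface, if the arm or the gripper's body presses on something with over 40 N, if the wrist force passes 120 N, or if a joint passes its speed limit or range.

## Robot

A 6-joint arm with a two-finger parallel gripper is mounted at the origin on the work surface. World frame = base frame: x ahead of the robot, y to its left, z up, the work surface at z = 0. Lengths are in m, angles in rad, forces in N, time in s.
With the tool pointing down it reaches from about 0.35 to 0.925 m from the base axis. Payload 6.4 kg.
Tool frame: the origin (TCP) lies at the very end of the fingers, on their centre line; the grasp point (between the pads) lies 19 mm behind it (grasp_offset is the z of the grasp point in the tool frame, in m); z points along the fingers, y is the direction in which the jaws open and shut (so a half turn about z gives the same grasp; the last joint's range is limited). The gripper opens to 94 mm and grips with 3 to 60 N. Pads are 16 mm wide; open, the fingers measure 119 mm over their backs; the gripper's body (75 mm by 177 mm) begins 78 mm behind the grasp point.
Start: joints at [1.022, 0.245, 1.558, -0, 1.339, -0.174], TCP at [0.238, 0.605, 0.183] pointing down, gripper open.
Joint ranges: [-3.13, 3.13], [-1.02, 2.26], [0.13, 2.54], [-0.95, 4.09], [0.21, 2.88], [-2.74, 2.74]. Speed limits (rad/s): [2.57, 2.57, 3.14, 3.14, 3.14, 3.14].

## Interface

Orientations are given as a rotation vector (axis times angle).
In Python, from workcell import state, grab_frame, sign_off, grasp_offset gives the robot as it stands.
- The arm moves only by the tool move_arm, never from a script. Its argument "series" is a list that holds one entry, the list of rows, each a list of 7 numbers: the closure, from -1 (fully open) to 1 (shut), then the shift along the world's x, y, z in m, then the turn, a rotation vector about the world's x, y, z in rad. A call has exactly 8 rows; each row shifts and turns the commanded pose from where the row before left it; what a row does not reach is not made up. A row lasts 1/8 s, in which the tool goes at most 62.5 mm and 10.7 degrees, less where a joint would pass 70% of its speed; a pose out of reach is approached as far as the arm can. A call with a gripper value outside its range is refused whole. The fingers move at their own pace and stop on an object; the grip force is fixed at half the most. Time passes only in rows, so rows that do not move let the fingers close, or fill a call up. It gives the time, the measured TCP pose, the force and the opening at its end, in the units of the state.
- state(): the state, without advancing time (a new reading comes with each control period).
- grab_frame(name): name is "scene" or "side" or "wrist"; returns a dict with "color" (420x560x3 uint8, blue, green, red), "z_map" (420x560 float32, m along the optical axis (not along the pixel's ray), 0 where there is no reading), "fx", "fy", "cx", "cy" (pixels), "distortion" ([k1, k2, p1, p2, k3] as OpenCV has them; the pictures are not rectified), "rvec" (rotation vector, rad) and "tvec" (3), from world to camera coordinates, as OpenCV has them; the wrist camera has in their place "tool_from_camera" (4x4, takes a point from camera to tool coordinates, whose origin is the TCP and whose axes are the flange's). Camera axes: x right, y down, z forward; pixel columns grow to the right and rows downward; lengths in m; the calibration is good to about 2 mm. A picture is of the moment at which its call begins: read the wrist's pose just before it.
- sign_off(): hands the job in, once; it reports no verdict.
The state is a dict: "clock": time; "joint_positions": joint angles; "dq": joint speeds; "joint_torque": joint torques, N m; "eef_pos": TCP position; "orientation": TCP orientation; "wrist_force": force on the tool from outside, world axes, zero at the start; "wrist_torque": the same for the moment, N m; "opening": opening from 0.0 (shut) to 1.0 (fully open).
Only numpy, scipy, OpenCV 4.12 (cv2) and the standard library are available. Lean on these libraries where they do the work, as an engineer would, in place of code of your own. Each camera call takes 0.05 s, during which the arm holds its last target. There are 200 camera calls.

## Working session

There is one attempt and no reset: what is moved stays moved. The work goes in short steps, Python scripts to look and compute and a tool call to move; the robot and the scene stay as the last step left them, time stands still between calls to the robot, and variables do not carry over. Pictures are saved under pics/ and viewed, about 12 in all and at most 16, crops included, and the job is handed in when it is done.

Besides the shell and the picture viewer there is one more tool, called after ">>>" as name(argument=value, ...) on one line, values as JSON. move_arm: Moves the arm, as the interface text tells. Its arguments: {"type":"object","properties":{"series":{"type":"array","items":{"type":"array","items":{"type":"array","items":{"type":"number"}}}}},"required":["series"]}

```bash
mkdir -p pics
cat > h.py <<'E'
import numpy as np, cv2
from workcell import state, grab_frame, sign_off, grasp_offset
from scipy.spatial.transform import Rotation as R
def grab(name, save=None):
    s=state(); f=grab_frame(name)
    K=np.array([[f['fx'],0,f['cx']],[0,f['fy'],f['cy']],[0,0,1.]]); D=np.array(f['distortion'],float)
    if name=='wrist':
        T=np.eye(4);T[:3,:3]=R.from_rotvec(s['orientation']).as_matrix();T[:3,3]=s['eef_pos']
        W=T@np.array(f['tool_from_camera'])
    else:
        V=np.eye(4);V[:3,:3]=R.from_rotvec(np.ravel(f['rvec'])).as_matrix();V[:3,3]=np.ravel(f['tvec']);W=np.linalg.inv(V)
    f.update(K=K,D=D,W=W)
    if save: cv2.imwrite(f'pics/{save}.png',f['color']); np.savez(f'pics/{save}.npz',color=f['color'],z=f['z_map'],K=K,D=D,W=W)
    return f
def load(n):
    d=np.load(f'pics/{n}.npz'); return dict(color=d['color'],z_map=d['z'],K=d['K'],D=d['D'],W=d['W'])
def rays(f,uv):
    n=cv2.undistortPoints(np.array(uv,float).reshape(-1,1,2),f['K'],f['D']).reshape(-1,2)
    d=np.c_[n,np.ones(len(n))]@f['W'][:3,:3].T
    return f['W'][:3,3],d
def onplane(f,uv,z):
    o,d=rays(f,uv); return o+d*((z-o[2])/d[:,2])[:,None]
def depthpts(f,uv):
    uv=np.array(uv,int).reshape(-1,2); o,d=rays(f,uv); return o+d*f['z_map'][uv[:,1],uv[:,0]][:,None]
def cloud(f):
    h,w=f['z_map'].shape; u,v=np.meshgrid(range(w),range(h)); P=depthpts(f,np.c_[u.ravel(),v.ravel()]).reshape(h,w,3); P[f['z_map']==0]=np.nan; return P
E
python3 - <<'E'
from h import *
print(state(),grasp_offset)
fs=[grab(n,n+'0') for n in('scene','side','wrist')]
for f in fs: print(f['W'].round(3).tolist(),f['K'][0,0])
cv2.imwrite('pics/m.png',cv2.resize(np.vstack([np.hstack([fs[0]['color'],fs[1]['color']])]),(800,300)))
E
```

```text
{'clock': 0.0, 'joint_positions': array([ 1.02192010e+00,  2.45777071e-01,  1.55901377e+00,  4.40297686e-05,
        1.33869281e+00, -1.74114268e-01]), 'dq': array([ 5.61744011e-04, -4.82150102e-04,  1.39064383e-03, -6.10892722e-04,
       -6.85156784e-05,  1.34935886e-03]), 'joint_torque': array([ 1.77759332e-03, -4.15847003e+01, -3.14605737e+01,  6.85880799e-02,
        3.31822503e-02, -1.23873328e-04]), 'eef_pos': array([0.23758395, 0.60433411, 0.1816692 ]), 'orientation': array([-5.85119272e-01, -3.08590000e+00,  2.75396921e-03]), 'wrist_force': array([ 0.14023119, -0.41938126,  0.65129456]), 'wrist_torque': array([-0.01839319, -0.00545663, -0.00058211]), 'opening': 0.9985717303845904} -0.0188
[[-0.809, 0.437, -0.393, 1.183], [0.588, 0.614, -0.527, 0.916], [0.012, -0.657, -0.754, 1.194], [0.0, 0.0, 0.0, 1.0]] 469.67520496981706
[[0.742, -0.342, 0.577, -0.154], [-0.671, -0.385, 0.634, -0.694], [0.005, -0.857, -0.515, 0.797], [0.0, 0.0, 0.0, 1.0]] 521.533400877081
[[0.366, 0.904, 0.22, 0.174], [0.931, -0.355, -0.089, 0.63], [-0.002, 0.237, -0.971, 0.384], [0.0, 0.0, 0.0, 1.0]] 354.13818997066767
```

View pics/scene0.png

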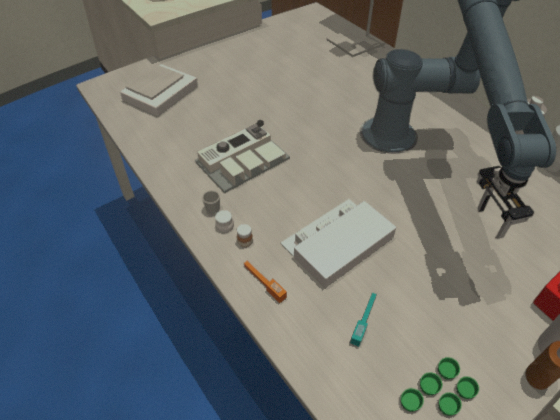

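View pics/side0.png

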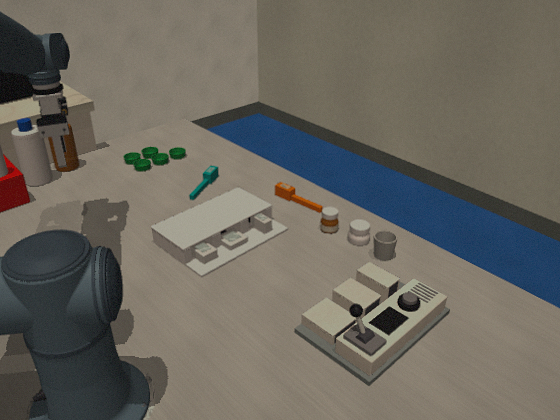

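Scene: rack at (340,240), tester at (240,155), jars/cup at (211,201), (223,219), (244,234). Look-alikes: orange (265,282) and turquoise (363,320), both outside the rack. Side view: three metal cells under the rack roof at about (204,252), (234,240), (262,222); lever ball (356,311), button (409,299).

Run:
```python
from h import *
for n,pts in (('scene0',{'ball':(260,124),'button':(223,147),'roofmid':(345,235),'h1':(273,155),'h2':(250,160),'h3':(231,169),'cup':(211,201),'cream':(223,219),'amber':(244,234)}),('side0',{'c1':(204,250),'c2':(234,238),'c3':(262,221),'ball':(356,311),'button':(409,297),'h1':(327,318),'h2':(355,295),'h3':(378,278),'cup':(384,245)})):
    f=load(n)
    for k,p in pts.items(): print(n,k,depthpts(f,[p])[0].round(3))
def rect(P,m,lab):
    Q=P[m][:,:2]; Q=Q[~np.isnan(Q).any(1)]; r=cv2.minAreaRect((Q*1000).astype(np.float32)); print(lab,len(Q),np.round(cv2.boxPoints(r)).tolist(),r[1],r[2])
f=load('scene0');P=cloud(f);z=P[...,2]
m=np.zeros(z.shape,np.uint8);m[195:290,285:400]=1
k=(m>0)&(z>.045)&(z<.06); k=cv2.erode(k.astype(np.uint8),np.ones((3,3)))>0
rect(P,k,'roof'); print(np.nanmedian(z[k]))
m[:]=0;m[115:190,190:292]=1
b=(m>0)&(z>.035)&(z<.075);b=cv2.erode(b.astype(np.uint8),np.ones((3,3)))>0
rect(P,b,'tester');
b=(m>0)&(z>.006)&(z<.09); rect(P,b,'testerbase')
f=load('side0');P=cloud(f);z=P[...,2]
m=np.zeros(z.shape,np.uint8);m[185:275,145:290]=1
k=(m>0)&(z>.045)&(z<.06); k=cv2.erode(k.astype(np.uint8),np.ones((3,3)))>0
rect(P,k,'roof side')
m[:]=0;m[260:385,290:455]=1
rect(P,(m>0)&(z>.006)&(z<.09),'testerbase side')
rect(P,cv2.erode(((m>0)&(z>.03)&(z<.075)).astype(np.uint8),np.ones((3,3)))>0,'tester side')
print(np.nanmedian(P[300:310,250:270,2]))
cv2.imwrite('pics/sc.png',cv2.resize(f['color'][180:390,140:460],None,fx=2.5,fy=2.5,interpolation=cv2.INTER_CUBIC))
```

```text
scene0 ball [ 0.463 -0.217  0.119]
scene0 button [ 0.61  -0.241  0.066]
scene0 roofmid [0.508 0.315 0.057]
scene0 h1 [ 0.474 -0.121  0.045]
scene0 h2 [ 0.558 -0.143  0.048]
scene0 h3 [ 0.641 -0.136  0.056]
scene0 cup [ 0.757 -0.082  0.014]
scene0 cream [0.778 0.038 0.051]
scene0 amber [0.759 0.133 0.059]
side0 c1 [0.413 0.225 0.032]
side0 c2 [0.511 0.23  0.021]
side0 c3 [0.6   0.222 0.04 ]
side0 ball [ 0.448 -0.237  0.121]
side0 button [ 0.603 -0.253  0.076]
side0 h1 [ 0.461 -0.154  0.037]
side0 h2 [ 0.547 -0.155  0.051]
side0 h3 [ 0.621 -0.157  0.06 ]
side0 cup [ 0.747 -0.076  0.049]
roof 3055 [[356.0, 385.0], [363.0, 243.0], [660.0, 256.0], [654.0, 398.0]] (297.92266845703125, 141.8433380126953) 2.5074737071990967
0.05376395982302906
tester 1587 [[419.0, -116.0], [432.0, -306.0], [697.0, -286.0], [683.0, -97.0]] (265.2009582519531, 190.05844116210938) 4.146872520446777
testerbase 3506 [[257.0, -293.0], [562.0, -548.0], [833.0, -223.0], [528.0, 32.0]] (423.3508605957031, 397.0738830566406) 50.13050842285156
roof side 2796 [[352.0, 379.0], [361.0, 236.0], [659.0, 254.0], [651.0, 397.0]] (299.2076721191406, 143.06838989257812) 3.5376501083374023
testerbase side 10082 [[400.0, -14.0], [413.0, -313.0], [764.0, -299.0], [751.0, 1.0]] (351.39208984375, 299.5817565917969) 2.3901567459106445
tester side 6443 [[415.0, -113.0], [422.0, -306.0], [692.0, -295.0], [684.0, -102.0]] (269.5165710449219, 193.1455078125) 2.217592477798462
0.00048127319579727157
```

View pics/sc.png

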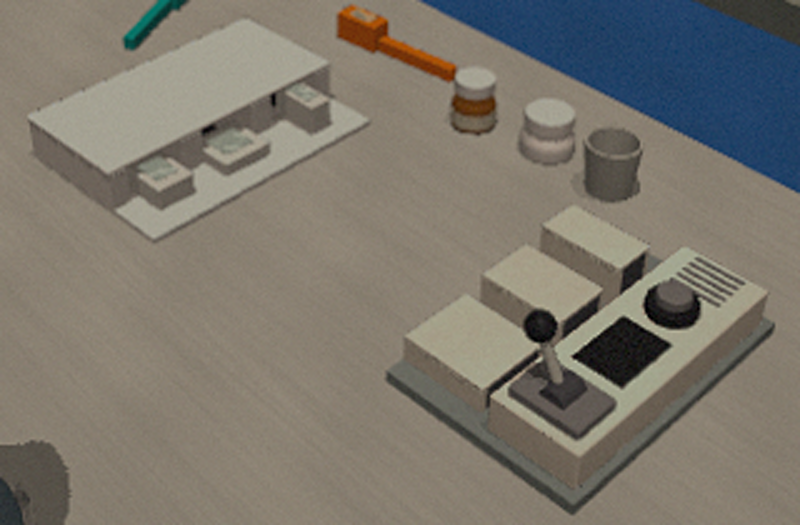

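Rack from left (near robot): square, flat, tall; all three present. Bays at x≈0.465 (flat), 0.55 (square), 0.63 (tall), all roughly along -y. Next I work out the tool's heading and a viewing pose.

Run:
```python
from h import *
s=state();M=R.from_rotvec(s['orientation']).as_matrix();print(M.round(3))
# target: tool z down, tool y along +-(cos3deg,sin3deg,0)
for sg in(1,-1):
    y=sg*np.array([np.cos(.05),np.sin(.05),0]);z=np.array([0,0,-1.]);T=np.c_[np.cross(y,z),y,z]
    print(sg,R.from_matrix(T@M.T).as_rotvec().round(3), R.from_matrix(T).as_rotvec().round(3))
f=grab('wrist');print((np.linalg.inv(np.r_[np.c_[M,s['eef_pos']],[[0,0,0,1]]])@f['W']).round(3))
```

```text
[[-0.931  0.366 -0.001]
 [ 0.366  0.931 -0.001]
 [ 0.    -0.001 -1.   ]]
1 [ 1.000e-03 -1.000e-03 -1.146e+00] [2.165 2.276 0.   ]
-1 [1.000e-03 1.000e-03 1.996e+00] [ 2.276 -2.165  0.   ]
[[-0.    -0.971 -0.238  0.069]
 [ 1.    -0.    -0.    -0.   ]
 [ 0.    -0.238  0.971 -0.202]
 [ 0.     0.     0.     1.   ]]
```

>>> move_arm(series=[[[-1,0.035,-0.04,0.02,0,0,-0.143],[-1,0.035,-0.045,0.02,0,0,-0.143],[-1,0.035,-0.045,0.02,0,0,-0.143],[-1,0.035,-0.045,0.02,0,0,-0.143],[-1,0.035,-0.045,0.02,0,0,-0.143],[-1,0.035,-0.045,0.02,0,0,-0.143],[-1,0.035,-0.045,0.02,0,0,-0.143],[-1,0.035,-0.05,0.02,0,0,-0.145]]])

```text
clock: 1.2
eef_pos: [0.5178, 0.2446, 0.3428]
orientation: [-2.17, -2.271, -0.0]
wrist_force: [0.3, 0.2, -0.0]
opening: 0.998
```

Run:
```python
from h import *
f=grab('wrist','w1');print(state()['eef_pos'],state()['orientation'])
```

```text
[0.52221869 0.23939913 0.34544255] [2.17763358 2.25599025 0.00357413]
```

View pics/w1.png

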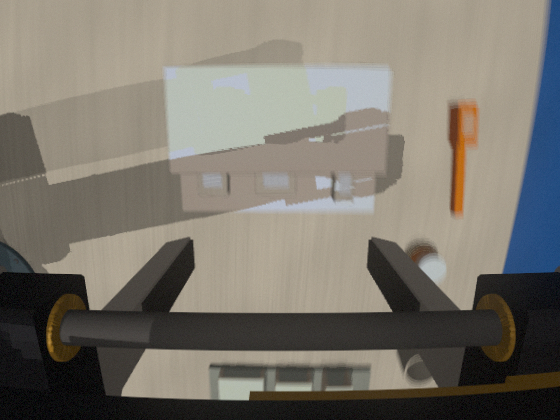

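The wrist view shows the rack with cells at about (212,183), (275,183), (345,185), hoods at (240–345,380); blurred as the arm was settling. I grab again and measure.

```bash
cat > rack.py <<'E'
from h import *
import sys
def cells(f,zs=((.02,.056),)):
    P=cloud(f);x,y,z=P[...,0],P[...,1],P[...,2]
    return P
f=grab('wrist','w2');P=cloud(f);z=P[...,2]
def rect(m,lab):
    Q=P[m];r=cv2.minAreaRect((Q[:,:2]*1000).astype(np.float32));print(lab,len(Q),np.round(r[0]),np.round(r[1],1),round(r[2],1),'zmed',np.median(Q[:,2]).round(4));return r
roi=(P[...,0]>.33)&(P[...,0]<.69)&(P[...,1]>.17)&(P[...,1]<.42)
roof=roi&(z>.047)&(z<.06)&(P[...,1]>.235);rect(roof,'roof')
for lo,hi,x0,x1 in((.027,.038,.37,.46),(.017,.027,.46,.57),(.036,.047,.57,.66)):
    m=roi&(z>lo)&(z<hi)&(P[...,0]>x0)&(P[...,0]<x1)&(P[...,1]<.245)
    n,l,st,c=cv2.connectedComponentsWithStats(m.astype(np.uint8));i=1+np.argmax(st[1:,4]);rect(l==i,'cell')
m=roi&(z>.003)&(z<.011)&(P[...,1]<.25);rect(m,'plate')
print(state()['eef_pos'],np.nanmedian(z[30:50,100:500]))
E
python3 rack.py
```

```text
roof 23879 [507. 320.] [305.3 146.1] 3.1 zmed 0.053
cell 652 [417. 224.] [43.9 31.9] 1.8 zmed 0.0323
cell 881 [509. 227.] [60.  32.4] 1.8 zmed 0.0224
cell 471 [609. 228.] [28.4 34.2] 2.3 zmed 0.0424
plate 5089 [520. 207.] [312.   71.6] 3.0 zmed 0.0062
[0.52028585 0.24234938 0.34433755] -7.154486491506296e-05
```

>>> move_arm(series=[[[-1,0.045,-0.008,-0.04,0,0,0],[-1,0.044,-0.008,-0.04,0,0,0],[-1,0,0,-0.06,0,0,0],[-1,0,0,-0.06,0,0,0],[-1,0,0,-0.05,0,0,0],[-1,0,0,0,0,0,0],[-1,0,0,0,0,0,0],[-1,0,0,0,0,0,0]]])

```text
clock: 2.3
eef_pos: [0.608, 0.2309, 0.0957]
orientation: [2.162, 2.275, 0.007]
wrist_force: [-0.1, -0.1, 0.1]
opening: 0.997
```

Run:
```python
from h import *
for i in range(3):
    f=grab('wrist','w3');s=state();print(s['eef_pos'].round(4),s['orientation'].round(4))
P=cloud(f);z=P[...,2]
m=(z>.038)&(z<.046)&(P[...,0]>.57)&(P[...,0]<.66)&(P[...,1]<.25)&(P[...,1]>.19)
n,l,st,c=cv2.connectedComponentsWithStats(m.astype(np.uint8));i=1+np.argmax(st[1:,4]);Q=P[l==i];r=cv2.minAreaRect((Q[:,:2]*1000).astype(np.float32));print(r,np.median(Q[:,2]))
```

```text
[0.6078 0.2308 0.0954] [2.1628 2.2746 0.0065]
[0.6075 0.2307 0.0949] [2.1632 2.2748 0.0054]
[0.6072 0.2305 0.0943] [2.1637 2.2751 0.0042]
((608.4586791992188, 230.18093872070312), (27.7451229095459, 40.64445114135742), 2.3543314933776855) 0.04240633200887603
```

>>> move_arm(series=[[[-1,0.001,-0.003,-0.03,0,0,0],[-1,0,0,-0.03,0,0,0],[-1,0,0,-0.02,0,0,0],[-1,0,0,0,0,0,0],[1,0,0,0,0,0,0],[1,0,0,0,0,0,0],[1,0,0,0,0,0,0],[1,0,0,0,0,0,0]]])

```text
clock: 3.45
eef_pos: [0.6073, 0.2273, 0.0126]
orientation: [2.165, 2.276, 0.001]
wrist_force: [0.0, 0.8, -0.3]
opening: 0.611
```

>>> move_arm(series=[[[1,0,0,0,0,0,0],[1,0,0,0,0,0,0],[1,0,0,0,0,0,0],[1,0,0,0,0,0,0],[1,0,0,0.002,0,0,0],[1,0.001,-0.015,0,0,0,0],[1,0.001,-0.025,0,0,0,0],[1,0.0015,-0.03,0,0,0,0]]])

```text
clock: 4.45
eef_pos: [0.6097, 0.1559, 0.0136]
orientation: [-2.164, -2.276, 0.002]
wrist_force: [0.7, -0.0, -2.2]
opening: 0.294
```

>>> move_arm(series=[[[1,0.0015,-0.03,0.0,0,0,0],[1,0.0015,-0.03,0,0,0,0],[1,0.0015,-0.03,0.005,0,0,0],[1,0.002,-0.035,0.01,0,0,0],[1,0.005,-0.01,0.0,0,0,0],[1,0,0,0,0,0,0],[1,0,0,0,0,0,0],[1,0,0,0,0,0,0]]])

```text
clock: 5.45
eef_pos: [0.6215, 0.0233, 0.0287]
orientation: [-2.163, -2.277, 0.001]
wrist_force: [-0.4, 0.8, -2.7]
opening: 0.298
```

Run:
```python
from h import *
f=grab('wrist','w4');s=state();print(s['eef_pos'].round(4),s['orientation'].round(4),s['opening'],s['wrist_force'])
```

```text
[0.6216 0.0232 0.0288] [-2.1633e+00 -2.2772e+00  7.0000e-04] 0.29366750356066723 [-0.07860674  0.10937958 -2.93451315]
```

View pics/w4.png

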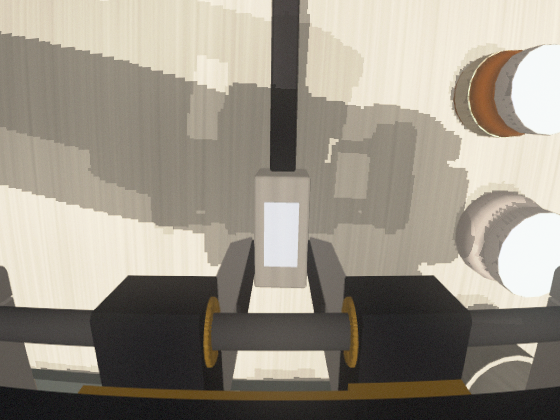

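Carrier_tall hangs level, cell at (282,230), handle straight behind. Set it down and take a look at the tester.

>>> move_arm(series=[[[1,0,0,-0.01,0,0,0],[1,0,0,-0.008,0,0,0],[1,0,0,-0.003,0,0,0],[1,0,0,0,0,0,0],[-1,0,0,0,0,0,0],[-1,0,0,0,0,0,0],[-1,0,0,0,0,0,0],[-1,0,0,0.01,0,0,0]]])

```text
clock: 6.5
eef_pos: [0.6214, 0.0223, 0.018]
orientation: [-2.164, -2.275, 0.001]
wrist_force: [0.9, -0.7, 0.2]
opening: 0.687
```

>>> move_arm(series=[[[-1,0,0,0.04,0,0,0],[-1,0,0,0.06,0,0,0],[-1,-0.02,0,0.055,0,0,0],[-1,-0.02,-0.03,0.05,0,0,0],[-1,-0.02,-0.04,0.04,0,0,0],[-1,0,-0.05,0.03,0,0,0],[-1,0,0,0,0,0,0],[-1,0,0,0,0,0,0]]])

```text
clock: 7.5
eef_pos: [0.5617, -0.0974, 0.293]
orientation: [-2.165, -2.276, -0.0]
wrist_force: [1.0, 1.1, -0.5]
opening: 1.001
```

Run:
```python
from h import *
f=grab('wrist');f=grab('wrist','w5');s=state();print(s['eef_pos'].round(4),s['orientation'].round(4))
P=cloud(f)
for n,lo,hi in(('hoods',.03,.065),):
    pass
z=P[...,2]
v=np.zeros(z.shape+(3,),np.uint8);
roi=(P[...,0]>.38)&(P[...,0]<.74)&(P[...,1]<-.05)&(P[...,1]>-.35)
def rect(m,lab):
    n,l,st,c=cv2.connectedComponentsWithStats(cv2.erode(m.astype(np.uint8),np.ones((2,2))));i=1+np.argmax(st[1:,4]);Q=P[l==i]
    r=cv2.minAreaRect((Q[:,:2]*1000).astype(np.float32));print(lab,len(Q),np.round(r[0],1),np.round(r[1],1),round(r[2],1),np.median(Q[:,2]).round(4),np.round(cv2.boxPoints(r)).tolist())
for lab,lo,hi,x0,x1 in(('flat',.034,.044,.4,.51),('sq',.044,.053,.5,.6),('tall',.054,.064,.59,.68)):
    rect(roi&(z>lo)&(z<hi)&(P[...,0]>x0)&(P[...,0]<x1)&(P[...,1]>-.19),lab)
rect(roi&(z>.047)&(z<.057)&(P[...,1]<-.2),'console')
Q=(P[...,0]>.58)&(P[...,0]<.68)&(P[...,1]>-.06)&(P[...,1]<.2)
rect(Q&(z>.03)&(z<.042),'tallcell');rect(Q&(z>.012)&(z<.025),'handle')
```

```text
[ 0.5615 -0.0965  0.2919] [-2.1622e+00 -2.2760e+00  1.1000e-03]
flat 3225 [ 469.8 -149.8] [76.9 81.4] 1.3 0.0391 [[430.0, -110.0], [432.0, -191.0], [509.0, -190.0], [507.0, -108.0]]
sq 2847 [ 559.4 -147.8] [60.3 84.7] 1.8 0.0491 [[528.0, -106.0], [531.0, -191.0], [591.0, -189.0], [588.0, -105.0]]
tall 2253 [ 633.9 -145.9] [45.8 86.9] 2.3 0.0592 [[609.0, -103.0], [613.0, -190.0], [659.0, -188.0], [655.0, -102.0]]
console 6852 [ 573.4 -245.9] [238.3  78.9] 2.2 0.0524 [[453.0, -211.0], [456.0, -290.0], [694.0, -281.0], [691.0, -202.0]]
tallcell 1066 [622.7  34.1] [28.  58.9] 1.5 0.0362 [[608.0, 63.0], [609.0, 4.0], [637.0, 5.0], [636.0, 64.0]]
handle 519 [620.4  98.6] [13.9 60.5] 0.6 0.0179 [[613.0, 129.0], [614.0, 68.0], [628.0, 68.0], [627.0, 129.0]]
```

View pics/w5.png

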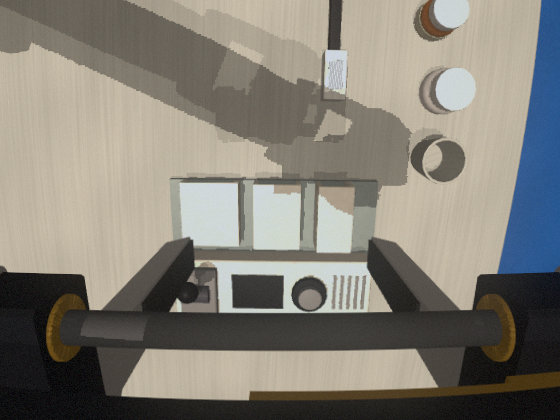

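Clear picture: hoods at (210,215), (276,217), (335,220), ball (187,292), button (309,292), tall carrier at (335,75). Tester yaw 0.038; mouths (0.632,-0.1025), (0.558,-0.1055), (0.468,-0.109); all hood heights fit. Now regrasp tall by the handle at (0.621,0.096).

>>> move_arm(series=[[[-1,0.01,0.055,-0.02,0,0,-0.013],[-1,0.02,0.05,-0.03,0,0,0],[-1,0.02,0.05,-0.03,0,0,0],[-1,0.01,0.038,-0.04,0,0,0],[-1,0,0,-0.06,0,0,0],[-1,0,0,-0.05,0,0,0],[-1,0,0,0,0,0,0],[-1,0,0,0,0,0,0]]])

```text
clock: 8.6
eef_pos: [0.6231, 0.0958, 0.065]
orientation: [2.178, 2.262, 0.002]
wrist_force: [-0.1, -0.0, 0.6]
opening: 0.995
```

```bash
cat > car.py <<'E'
from h import *
import sys
# args: x0 x1 y0 y1 cellheight(m) base z
def car(f,x0,x1,y0,y1,ch,bz=0.):
    P=cloud(f);z=P[...,2];roi=(P[...,0]>x0)&(P[...,0]<x1)&(P[...,1]>y0)&(P[...,1]<y1)
    for lab,h in(('cell',ch),('handle',.018)):
        m=roi&(abs(z-h-bz)<.004)
        n,l,st,c=cv2.connectedComponentsWithStats(m.astype(np.uint8))
        if n<2: print(lab,'none');continue
        i=1+np.argmax(st[1:,4]);Q=P[l==i];r=cv2.minAreaRect((Q[:,:2]*1000).astype(np.float32));print(lab,len(Q),np.round(r[0],1),np.round(r[1],1),round(r[2],1),np.median(Q[:,2]).round(4),'y',np.percentile(Q[:,1],[1,99]).round(4))
if __name__=='__main__':
    a=list(map(float,sys.argv[1:])); f=grab('wrist','last');s=state();print(s['eef_pos'].round(4),s['orientation'].round(4),round(s['opening'],3),s['wrist_force'].round(1));car(f,*a)
E
python3 car.py .58 .67 -.02 .19 .036
```

```text
[0.6239 0.0956 0.0661] [2.1772 2.2604 0.0047] 1.005 [-0.5  0.2  0.5]
cell 1832 [621.8  47.9] [27.9 36.2] 1.3 0.0362 y [0.0308 0.0656]
handle 3065 [619.8 119.3] [ 27.8 111.6] 1.7 0.018 y [0.0643 0.1742]
```

>>> move_arm(series=[[[-1,-0.002,0,-0.03,0,0,0],[-1,0,0,-0.028,0,0,0],[1,0,0,0,0,0,0],[1,0,0,0,0,0,0],[1,0,0,0,0,0,0],[1,0,0,0,0,0,0],[1,0,0,0,0,0,0],[1,0,0,0,0,0,0]]])

```text
clock: 9.65
eef_pos: [0.6201, 0.0952, 0.0053]
orientation: [2.18, 2.262, 0.0]
wrist_force: [0.5, 0.5, 0.8]
opening: 0.399
```

>>> move_arm(series=[[[1,0,0,0,0,0,0],[1,0,0,0,0,0,0],[1,0,0,0,0,0,0],[1,0,0,0,0,0,0],[1,0,0,0.005,0,0,0],[1,0,0,0.01,0,0,0],[1,0,0,0,0,0,0],[1,0,0,0,0,0,0]]])

```text
clock: 10.65
eef_pos: [0.6201, 0.0952, 0.0205]
orientation: [2.18, 2.262, 0.0]
wrist_force: [0.0, -0.0, -0.4]
opening: 0.007
```

```bash
python3 car.py .58 .67 -.02 .19 .036 .015
python3 - <<'E'
from h import *
f=load('last');P=cloud(f);z=P[...,2]
m=(abs(P[...,0]-.622)<.012)&(P[...,1]>0)&(P[...,1]<.064)&(z>.03)&(z<.075)
Q=P[m];print('cell pitch',np.polyfit(Q[:,1],Q[:,2],1),len(Q))
E
```

```text
[0.6199 0.0952 0.0202] [-2.1799e+00 -2.2620e+00  2.0000e-04] 0.006 [0.1 0.3 0.3]
cell 208 [619.6 104. ] [23.8  2.5] 1.6 0.0516 y [0.1028 0.1052]
handle 223 [622.9  17.7] [ 6.9 23.7] 2.0 0.0363 y [0.0062 0.029 ]
cell pitch [0.00405289 0.03636102] 318
```

Closed on nothing; look.

Run:
```python
from h import *
f=grab('side');g=load('last')['color']
cv2.imwrite('pics/v1.png',np.hstack([cv2.resize(g,(400,300)),cv2.resize(f['color'][160:310,250:450],(400,300))]))
```

```text
(no output)
```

View pics/v1.png

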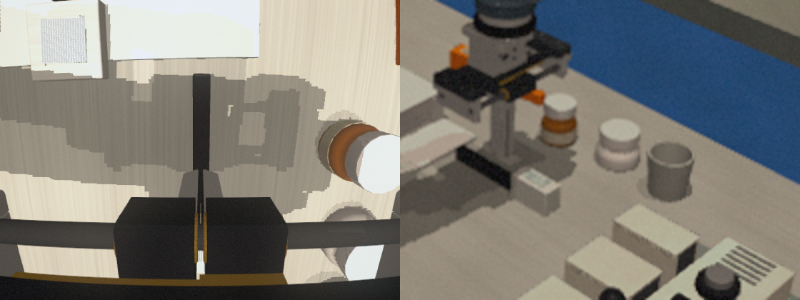

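The fingers are shut just above the handle, carrier still on the bench in place. Likely the grip slackened at the lift. Retry and check the opening before lifting.

>>> move_arm(series=[[[-1,0,0,0.01,0,0,0],[-1,0,0,0,0,0,0],[-1,0,0,0,0,0,0],[-1,0,0,0,0,0,0],[-1,0,0,0,0,0,0],[-1,0,0,0,0,0,0],[-1,0,0,0,0,0,0],[-1,0,0,0.04,0,0,0]]])

```text
clock: 11.75
eef_pos: [0.6169, 0.0952, 0.067]
orientation: [-2.176, -2.258, 0.008]
wrist_force: [0.3, -0.5, 0.2]
opening: 0.82
```

```bash
python3 car.py .58 .67 -.02 .19 .036
```

```text
[0.6225 0.0953 0.0754] [2.177  2.2594 0.006 ] 0.863 [3.7 0.1 3.1]
cell 1874 [621.9  46.8] [28.2 38. ] 1.4 0.0362 y [0.0294 0.0654]
handle 3023 [617.4 119. ] [ 27.5 111.5] 3.7 0.018 y [0.0643 0.1739]
```

>>> move_arm(series=[[[-1,0,0,-0.03,0,0,0],[-1,0,0,-0.036,0,0,0],[-1,0,0,0,0,0,0],[1,0,0,0,0,0,0],[1,0,0,0,0,0,0],[1,0,0,0,0,0,0],[1,0,0,0,0,0,0],[1,0,0,0,0,0,0]]])

```text
clock: 12.8
eef_pos: [0.6201, 0.0952, 0.0044]
orientation: [2.18, 2.262, 0.0]
wrist_force: [-0.5, -0.3, 0.0]
opening: 0.506
```

>>> move_arm(series=[[[1,0,0,0,0,0,0],[1,0,0,0,0,0,0],[1,0,0,0,0,0,0],[1,0,0,0,0,0,0],[1,0,0,0,0,0,0],[1,0,0,0,0,0,0],[1,0,0,0,0,0,0],[1,0,0,0,0,0,0]]])

```text
clock: 13.8
eef_pos: [0.62, 0.0952, 0.0042]
orientation: [2.18, 2.262, -0.0]
wrist_force: [-0.5, 0.4, -0.2]
opening: 0.004
```

```bash
python3 car.py .58 .67 -.02 .19 .036
python3 - <<'E'
from h import *
f=grab('side','s2');g=load('last')['color']
cv2.imwrite('pics/v2.png',np.hstack([cv2.resize(g,(400,300)),cv2.resize(f['color'][160:280,260:420],(400,300),interpolation=cv2.INTER_CUBIC)]))
E
```

```text
[0.62   0.0952 0.0042] [-2.18   -2.2622 -0.    ] 0.009 [-0.3  0.  -1. ]
cell 351 [622.4  27.1] [ 6.3 28.8] 1.7 0.0367 y [0.014  0.0411]
handle 3575 [619.  137.3] [13.9 74.3] 1.7 0.018 y [0.1017 0.1738]
```

View pics/v2.png

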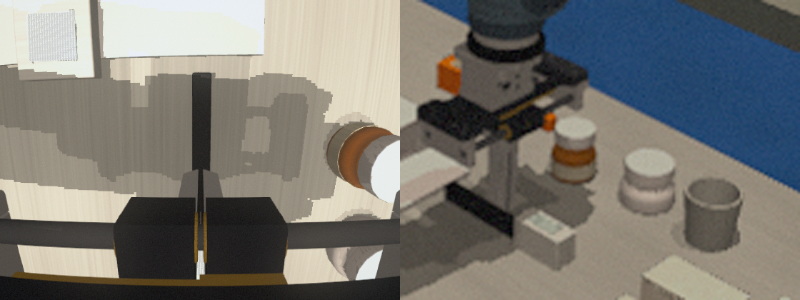

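Run:
```python
from h import *
f=load('last');P=cloud(f);z=P[...,2]
for zz in (.022,.03,.04,.06,.08):
    m=(abs(z-zz)<.004)&(abs(P[...,0]-.62)<.06)&(abs(P[...,1]-.0952)<.03)
    Q=P[m]
    if len(Q): print(zz,len(Q),'x',np.percentile(Q[:,0],[0,5,25,50,75,95,100]).round(4),'y',np.percentile(Q[:,1],[2,98]).round(4))
cv2.imwrite('pics/v3.png',cv2.resize(f['color'][215:400,200:360],None,fx=4,fy=4)[:600])
```

```text
0.022 541 x [0.6128 0.614  0.6164 0.6198 0.6226 0.6254 0.6266] y [0.1015 0.1249]
0.03 114 x [0.6105 0.6125 0.6163 0.6198 0.6224 0.6262 0.6285] y [0.0749 0.105 ]
0.04 267 x [0.6074 0.6085 0.6133 0.6193 0.6252 0.6303 0.6316] y [0.1029 0.1052]
0.06 393 x [0.6069 0.6086 0.6143 0.6199 0.625  0.6304 0.632 ] y [0.0892 0.1053]
0.08 150 x [0.6073 0.6113 0.6177 0.6189 0.6212 0.6278 0.6311] y [0.103  0.1057]
```

View pics/v3.png

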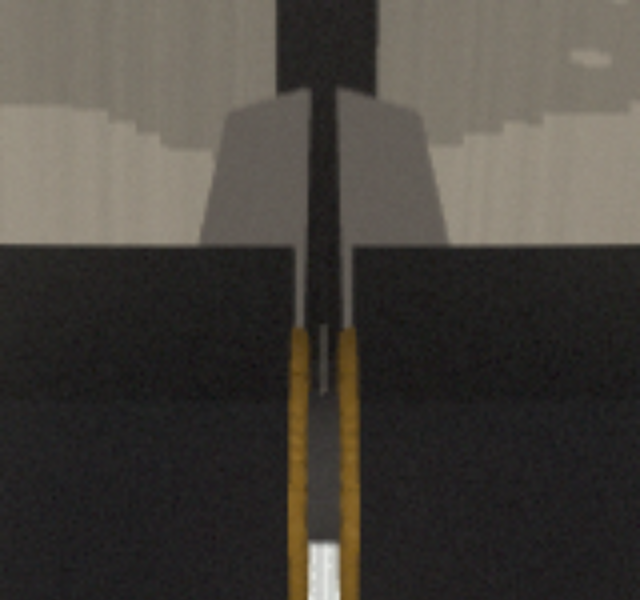

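Run:
```python
from h import *
f=load('last');P=cloud(f)
for u in (262,265,270,274,278,282,288,294,300):
    col=[(v,)+tuple(P[v,u].round(4)) for v in range(225,280,4)]
    print(u,[(v,float(y),float(z)) for v,x,y,z in col])
print(P[238,255:310,0].round(4).tolist()); print(P[250,255:310,2].round(4).tolist())
```

```text
262 [(225, 0.1031, 0.0004), (229, 0.1003, -0.0004), (233, 0.0977, -0.0006), (237, 0.0953, -0.0001), (241, 0.093, 0.0008), (245, 0.1042, 0.0393), (249, 0.1044, 0.0455), (253, 0.1044, 0.051), (257, 0.1037, 0.0543), (261, 0.1044, 0.0608), (265, 0.1048, 0.0663), (269, 0.1048, 0.0704), (273, 0.1046, 0.074), (277, 0.1291, 0.1311)]
265 [(225, 0.1031, 0.0003), (229, 0.1006, 0.0003), (233, 0.098, 0.0001), (237, 0.0955, 0.0001), (241, 0.1044, 0.0337), (245, 0.1039, 0.0384), (249, 0.1041, 0.0448), (253, 0.1042, 0.0503), (257, 0.1042, 0.0554), (261, 0.1038, 0.0593), (265, 0.1045, 0.0654), (269, 0.1044, 0.0694), (273, 0.1057, 0.0765), (277, 0.129, 0.131)]
270 [(225, 0.1083, 0.0177), (229, 0.1058, 0.0168), (233, 0.1038, 0.018), (237, 0.1015, 0.0182), (241, 0.1044, 0.0334), (245, 0.1044, 0.0396), (249, 0.1045, 0.0456), (253, 0.1047, 0.0515), (257, 0.1042, 0.0553), (261, 0.1045, 0.0609), (265, 0.1049, 0.0661), (269, 0.105, 0.0706), (273, 0.1049, 0.0745), (277, 0.1288, 0.1303)]
274 [(225, 0.1083, 0.0172), (229, 0.1064, 0.0187), (233, 0.104, 0.0183), (237, 0.1015, 0.018), (241, 0.1045, 0.0336), (245, 
[... 1969 characters left out ...]
166, 0.6171, 0.6177, 0.6183, 0.6188, 0.6194, 0.6199, 0.6205, 0.621, 0.6213, 0.6219, 0.6224, 0.6229, 0.6235, 0.6244, 0.6249, 0.6255, 0.6261, 0.6266, 0.6281, 0.6287, 0.6293, 0.63, 0.6306, 0.6311, 0.6318, 0.6324, 0.6331, 0.6336, 0.6342, 0.6348, 0.6355, 0.636, 0.6366, 0.6373]
[0.0454, 0.0461, 0.0459, 0.047, 0.046, 0.0469, 0.0461, 0.0473, 0.0475, 0.0471, 0.0469, 0.0464, 0.0473, 0.0461, 0.0461, 0.0467, 0.0464, 0.0459, 0.046, 0.0471, 0.0473, 0.046, 0.0422, 0.0421, 0.0431, 0.0429, 0.0432, 0.0417, 0.043, 0.0415, 0.0468, 0.0463, 0.0468, 0.047, 0.0461, 0.0467, 0.047, 0.0454, 0.0465, 0.0458, 0.0474, 0.0473, 0.047, 0.0471, 0.0464, 0.0452, 0.0468, 0.0476, 0.0465, 0.0465, 0.0453, 0.0449, -0.0, 0.0, 0.0001]
```

Run:
```python
from h import *
for n,tz in(('w2',.3443),('w5',.2919),('w3',.0943),('w4',.0288),('last',.0042)):
    f=load(n);P=cloud(f)
    z=P[...,2]-tz
    cam=f['W'][:3,3];x0=cam[0]
    m=(abs(P[...,0]-x0)<.065)&(P[...,1]<cam[1]-.045)&(P[...,1]>cam[1]-.1)&(z<.09)&(z>.0)
    print(n,'cam above tcp',(cam[2]-tz).round(4))
    for a in np.arange(0,.05,.004):
        q=m&(z>=a)&(z<a+.004); 
        if q.sum(): print('  %.3f'%a,q.sum(),P[q][:,0].min().round(3),P[q][:,0].max().round(3),'tooly',(cam[1]-P[q][:,1]).min().round(3),(cam[1]-P[q][:,1]).max().round(3))
```

```text
w2 cam above tcp 0.2029
  0.020 15 0.473 0.569 tooly 0.062 0.075
  0.024 159 0.468 0.576 tooly 0.057 0.078
  0.028 215 0.464 0.578 tooly 0.057 0.078
  0.032 267 0.463 0.58 tooly 0.057 0.078
  0.036 280 0.463 0.58 tooly 0.057 0.079
  0.040 287 0.463 0.58 tooly 0.057 0.079
  0.044 321 0.463 0.58 tooly 0.057 0.078
  0.048 336 0.463 0.58 tooly 0.057 0.079
w5 cam above tcp 0.2023
  0.020 38 0.513 0.612 tooly 0.056 0.075
  0.024 172 0.507 0.616 tooly 0.056 0.079
  0.028 238 0.503 0.62 tooly 0.055 0.078
  0.032 255 0.502 0.619 tooly 0.055 0.078
  0.036 282 0.503 0.619 tooly 0.055 0.079
  0.040 304 0.502 0.619 tooly 0.055 0.078
  0.044 310 0.503 0.62 tooly 0.055 0.079
  0.048 354 0.502 0.62 tooly 0.055 0.079
w3 cam above tcp 0.2026
  0.020 23 0.559 0.655 tooly 0.058 0.076
  0.024 171 0.553 0.661 tooly 0.056 0.078
  0.028 230 0.549 0.664 tooly 0.055 0.079
  0.032 255 0.548 0.665 tooly 0.055 0.079
  0.036 287 0.548 0.665 tooly 0.055 0.079
  0.040 294 0.548 0.665 tooly 0.056 0.079
  0.044 337 0.548 0.665 tooly 0.055 0.079
  0.048 332 0.548 0.665 tooly 0.055 0.079
w4 cam above tcp 0.2018
  0.020 8 0.603 0.638 tooly 0.058 0.061
  0.024 79 0.6 0.641 tooly 0.046 0.083
  0.028 3942 0.597 0.645 tooly 0.045 0.085
  0.032 166 0.595 0.646 tooly 0.055 0.071
  0.036 184 0.595 0.646 tooly 0.057 0.077
  0.040 191 0.595 0.646 tooly 0.057 0.076
  0.044 181 0.595 0.646 tooly 0.057 0.076
  0.048 202 0.595 0.647 tooly 0.057 0.076
last cam above tcp 0.2019
  0.008 4 0.613 0.627 tooly 0.047 0.058
  0.012 778 0.613 0.627 tooly 0.045 0.099
  0.016 6 0.621 0.621 tooly 0.098 0.099
  0.020 17 0.617 0.623 tooly 0.059 0.099
  0.024 67 0.612 0.627 tooly 0.059 0.099
  0.028 112 0.608 0.631 tooly 0.058 0.099
  0.032 123 0.607 0.631 tooly 0.058 0.061
  0.036 143 0.608 0.632 tooly 0.058 0.061
  0.040 149 0.607 0.632 tooly 0.058 0.061
  0.044 159 0.607 0.632 tooly 0.058 0.061
  0.048 190 0.607 0.632 tooly 0.058 0.069
```

The fingertips physically end about 21 mm above the reported TCP (same in every wrist depth image). So the fingers shut above the handle; the real tip is TCP z + 0.021. Regrasp with TCP at -0.016.

>>> move_arm(series=[[[-1,0,0,0.012,0,0,0],[-1,0,0,0,0,0,0],[-1,0,0,0,0,0,0],[-1,0,0,0,0,0,0],[-1,0,0,0,0,0,0],[-1,0,0,-0.012,0,0,0],[-1,0,0,-0.012,0,0,0],[-1,0,0,-0.008,0,0,0]]])

```text
clock: 14.9
eef_pos: [0.6191, 0.0953, -0.0175]
orientation: [-2.179, -2.261, 0.002]
wrist_force: [-0.8, 0.2, 0.1]
opening: 0.814
```

>>> move_arm(series=[[[1,0,0,0,0,0,0],[1,0,0,0,0,0,0],[1,0,0,0,0,0,0],[1,0,0,0,0,0,0],[1,0,0,0,0,0,0],[1,0,0,0,0,0,0],[1,0,0,0,0,0,0],[1,0,0,0,0,0,0]]])

```text
clock: 15.9
eef_pos: [0.62, 0.0953, -0.0158]
orientation: [-2.18, -2.262, -0.0]
wrist_force: [-0.0, -0.2, -0.1]
opening: 0.148
```

>>> move_arm(series=[[[1,0,0,0.005,0,0,0],[1,0,0,0.008,0,0,0],[1,0,0,0.005,0,0,0],[1,0,0,0,0,0,0],[1,0,0,0,0,0,0],[1,0,0,0,0,0,0],[1,0,0,0,0,0,0],[1,0,0,0,0,0,0]]])

```text
clock: 16.9
eef_pos: [0.6199, 0.0952, 0.0021]
orientation: [-2.18, -2.262, 0.0]
wrist_force: [-0.4, 0.2, -2.3]
opening: 0.144
```

```bash
cat > pitch.py <<'E'
from h import *
import sys
xc=float(sys.argv[1])
f=grab('wrist','last');P=cloud(f);s=state();e=s['eef_pos'];print(e.round(4),s['orientation'].round(4),round(s['opening'],3),s['wrist_force'].round(1))
x,y,z=P[...,0],P[...,1],P[...,2]
def fit(m,lab):
    Q=P[m]
    if len(Q)<30: print(lab,len(Q));return
    p=np.polyfit(Q[:,1]-e[1],Q[:,2],1);r=Q[:,2]-np.polyval(p,Q[:,1]-e[1]);k=abs(r)<.003;p=np.polyfit(Q[k,1]-e[1],Q[k,2],1)
    print(lab,k.sum(),'slope',p[0].round(4),'z@tcp',p[1].round(4),'y',np.percentile(Q[k,1],[1,99]).round(4),'xmean',Q[k,0].mean().round(4),'dx/dy',np.polyfit(Q[k,1],Q[k,0],1)[0].round(3))
fit((abs(x-xc)<.006)&(y>e[1]+.012)&(y<e[1]+.1)&(abs(z-e[2]-.034)<.014),'handle')
fit((abs(x-xc)<.035)&(y<e[1]-.015)&(y>e[1]-.1)&(z>e[2]+.03)&(z<e[2]+.07)&(z<.07),'cell')
E
python3 pitch.py .62
```

```text
[0.62   0.0952 0.0021] [-2.1799e+00 -2.2620e+00  2.0000e-04] 0.145 [-0.5 -0.2 -2.7]
handle 3219 slope 0.0072 z@tcp 0.0359 y [0.108 0.174] xmean 0.6195 dx/dy -0.017
cell 1338 slope -0.4947 z@tcp 0.0269 y [0.034 0.08 ] xmean 0.6212 dx/dy -0.035
```

>>> move_arm(series=[[[1,0.005,0,-0.002,0,0,0],[1,0.001,-0.025,-0.0015,0,0,0],[1,0.001,-0.03,0,0,0,0],[1,0.001,-0.03,0,0,0,0],[1,0.001,-0.02,0,0,0,0],[1,0,0,0,0,0,0],[1,0.0005,-0.01,0,0,0,0],[1,0.0,-0.005,0,0,0,0]]])

```text
clock: 17.95
eef_pos: [0.6296, -0.0246, -0.0013]
orientation: [-2.179, -2.263, -0.0]
wrist_force: [-0.4, 0.4, -1.9]
opening: 0.144
```

```bash
python3 pitch.py .63
python3 - <<'E'
from h import *
f=grab('side');g=grab('scene')
cv2.imwrite('pics/v4.png',np.hstack([cv2.resize(g['color'][110:210,190:300],(400,360),interpolation=cv2.INTER_CUBIC),cv2.resize(f['color'][225:360,290:440],(400,360),interpolation=cv2.INTER_CUBIC)]))
E
```

```text
[ 0.6296 -0.0251 -0.0013] [ 2.1796e+00  2.2623e+00 -2.0000e-04] 0.146 [-0.4 -0.8 -2.9]
handle 3125 slope 0.0072 z@tcp 0.0325 y [-0.0125  0.0542] xmean 0.6293 dx/dy -0.018
cell 1297 slope -0.4966 z@tcp 0.0237 y [-0.0857 -0.0404] xmean 0.6309 dx/dy -0.029
```

View pics/v4.png

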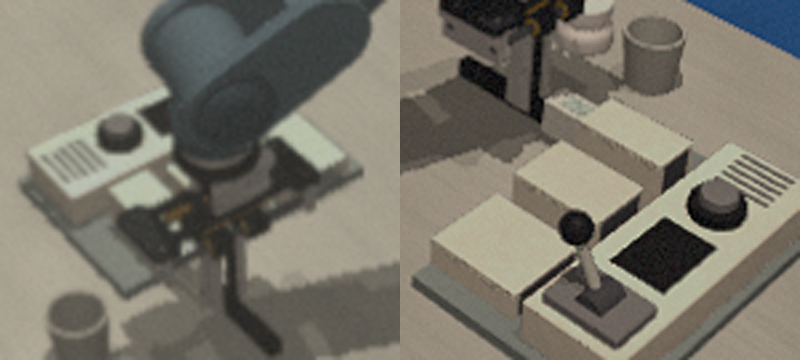

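The tall cell's tip is in its hood with no side force. Push on.

>>> move_arm(series=[[[1,0.0005,-0.012,0,0,0,0],[1,0.0005,-0.012,0,0,0,0],[1,0.0005,-0.012,0,0,0,0],[1,0.0005,-0.012,-0.001,0,0,0],[1,0,-0.008,-0.001,0,0,0],[1,0,-0.004,0,0,0,0],[1,0,0,0,0,0,0],[1,0,0,0,0,0,0]]])

```text
clock: 19.1
eef_pos: [0.6316, -0.0846, -0.0032]
orientation: [2.179, 2.262, -0.0]
wrist_force: [-0.6, 0.6, -1.9]
opening: 0.141
```

```bash
python3 pitch.py .631
```

```text
[ 0.6315 -0.0845 -0.0032] [ 2.1794e+00  2.2625e+00 -1.0000e-04] 0.144 [ 0.4  0.4 -2.5]
handle 3364 slope 0.003 z@tcp 0.0307 y [-0.0719 -0.0058] xmean 0.6307 dx/dy -0.013
cell 760 slope -0.956 z@tcp 0.015 y [-0.1345 -0.0997] xmean 0.6328 dx/dy -0.038
```

>>> move_arm(series=[[[1,0,-0.0015,0,0,0,0],[1,0,-0.0015,0,0,0,0],[1,0,-0.001,0,0,0,0],[1,0,-0.001,0,0,0,0],[1,0,0,0,0,0,0],[1,0,0,0,0,0,0],[1,0,0,0,0,0,0],[1,0,0,0,0,0,0]]])

```text
clock: 20.15
eef_pos: [0.6313, -0.0872, -0.0036]
orientation: [-2.178, -2.26, -0.004]
wrist_force: [0.6, 8.2, -0.6]
opening: 0.145
```

Firm on the stop (8 N at the expected place). Release and check.

>>> move_arm(series=[[[1,0,0.002,0,0,0,0],[-1,0,0,0,0,0,0],[-1,0,0,0,0,0,0],[-1,0,0,0,0,0,0],[-1,0,0,0,0,0,0],[-1,0,0,0.03,0,0,0],[-1,0,0,0.05,0,0,0],[-1,-0.02,0.03,0.05,0,0,0]]])

```text
clock: 21.15
eef_pos: [0.612, -0.059, 0.1284]
orientation: [2.182, 2.259, 0.0]
wrist_force: [-0.2, 0.0, 0.7]
opening: 0.856
```

```bash
python3 car.py .60 .66 -.13 .05 .05; python3 rack.py
```

```text
[ 0.6138 -0.0557  0.136 ] [2.173  2.2576 0.0093] 0.894 [3.5 3.2 3.3]
cell 26 [ 651.4 -100.4] [6.2 1.9] 17.9 0.0499 y [-0.1022 -0.0997]
handle 51 [623.3 -56.2] [ 0.1 44.7] 2.1 0.0186 y [-0.0781 -0.0343]
roof 0 [0. 0.] [0. 0.] 0.0 zmed nan
  return _methods._mean(a, axis=axis, dtype=dtype,
  ret = ret.dtype.type(ret / rcount)
Traceback (most recent call last):
  File "rack.py", line 13, in <module>
    n,l,st,c=cv2.connectedComponentsWithStats(m.astype(np.uint8));i=1+np.argmax(st[1:,4]);rect(l==i,'cell')
                                                                      ~~~~~~~~~^^^^^^^^^^
ValueError: attempt to get argmax of an empty sequence
```

Run:
```python
from car import *
car(load('last'),.60,.66,-.13,.05,.05,.012)
```

```text
cell 1622 [ 632.3 -115.6] [45.7 29.5] 1.7 0.059 y [-0.1296 -0.1012]
handle 1863 [630.5 -60.1] [ 13.9 104.6] 2.0 0.03 y [-0.1108 -0.0086]
```

>>> move_arm(series=[[[-1,-0.0325,0.047,0,0,0,0.013],[-1,-0.0325,0.047,0,0,0,0],[-1,-0.0325,0.047,0,0,0,0],[-1,-0.0325,0.047,0,0,0,0],[-1,-0.0325,0.047,0,0,0,0],[-1,-0.032,0.044,0,0,0,0],[-1,0,0,-0.02,0,0,0],[-1,0,0,0,0,0,0]]])

```text
clock: 22.25
eef_pos: [0.4153, 0.2211, 0.105]
orientation: [-2.163, -2.276, 0.005]
wrist_force: [0.2, -0.5, 0.6]
opening: 1.001
```

```bash
python3 car.py .37 .47 .17 .255 .026 .006
```

```text
[0.4165 0.221  0.106 ] [-2.1645 -2.2757  0.0027] 1.0 [ 0.9 -0.2  0.3]
cell 2104 [416.3 223.4] [44.  32.3] 1.7 0.0324 y [0.2079 0.2392]
handle none
```

Tall is home (handle end at y -0.0086, as expected). Grasp the square cell.

>>> move_arm(series=[[[-1,0,0.003,-0.04,0,0,0],[-1,0,0,-0.045,0,0,0],[-1,0,0,-0.03,0,0,0],[1,0,0,0,0,0,0],[1,0,0,0,0,0,0],[1,0,0,0,0,0,0],[1,0,0,0,0,0,0],[1,0,0,0,0,0,0]]])

```text
clock: 23.3
eef_pos: [0.4174, 0.2244, -0.0077]
orientation: [2.165, 2.276, 0.002]
wrist_force: [0.7, 0.4, 0.8]
opening: 0.504
```

>>> move_arm(series=[[[1,0,0,0,0,0,0],[1,0,0,0,0,0,0],[1,0,0,0.002,0,0,0],[1,0.001,-0.015,0.001,0,0,0],[1,0.001,-0.025,0,0,0,0],[1,0.0015,-0.03,0,0,0,0],[1,0.0015,-0.03,0,0,0,0],[1,0.0015,-0.03,0,0,0,0]]])

```text
clock: 24.3
eef_pos: [0.423, 0.0925, -0.0056]
orientation: [-2.165, -2.276, 0.001]
wrist_force: [0.3, -0.3, -2.3]
opening: 0.465
```

>>> move_arm(series=[[[1,0.0015,-0.035,0.005,0,0,0],[1,0.0015,-0.035,0.012,0,0,0],[1,0.04,0,0.0,0,0,0],[1,0.045,0,0,0,0,0],[1,0.042,0,0,0,0,0],[1,0,0,-0.008,0,0,0],[1,0,0,-0.007,0,0,0],[1,0,0,0,0,0,0]]])

```text
clock: 25.3
eef_pos: [0.5518, 0.024, -0.0043]
orientation: [-2.165, -2.275, 0.002]
wrist_force: [1.9, 0.0, -2.4]
opening: 0.461
```

>>> move_arm(series=[[[1,0,0,-0.006,0,0,0],[1,0,0,-0.003,0,0,0],[1,0,0,0,0,0,0],[-1,0,0,0,0,0,0],[-1,0,0,0,0,0,0],[-1,0,0,0,0,0,0],[-1,0,0,0,0,0,0],[-1,0,0,0.03,0,0,-0.013]]])

```text
clock: 26.3
eef_pos: [0.5512, 0.0246, 0.0158]
orientation: [-2.177, -2.258, 0.005]
wrist_force: [-0.5, 0.0, 0.2]
opening: 0.961
```

>>> move_arm(series=[[[-1,0,0,0.045,0,0,0],[-1,0,0.035,0.02,0,0,0],[-1,0,0.04,0,0,0,0],[-1,0,0,0,0,0,0],[-1,0,0,0,0,0,0],[-1,0,0,0,0,0,0],[-1,0,0,0,0,0,0],[-1,0,0,0,0,0,0]]])

```text
clock: 27.3
eef_pos: [0.5535, 0.0987, 0.0826]
orientation: [-2.181, -2.261, 0.0]
wrist_force: [-0.0, -0.0, -0.6]
opening: 0.996
```

```bash
python3 car.py .51 .60 -.02 .20 .026; cp pics/last.npz pics/sq.npz
```

```text
[0.5535 0.0989 0.0827] [-2.1806e+00 -2.2614e+00  1.0000e-04] 1.003 [ 0.3  0.3 -0.8]
cell 3273 [552.1  42.6] [44.2 51.3] 2.5 0.0263 y [0.0177 0.0679]
handle 2778 [548.7 122.3] [ 43.1 111.4] 2.5 0.018 y [0.0667 0.177 ]
```

>>> move_arm(series=[[[-1,-0.004,0,-0.03,0,0,0],[-1,0,0,-0.04,0,0,0],[-1,0,0,-0.028,0,0,0],[1,0,0,0,0,0,0],[1,0,0,0,0,0,0],[1,0,0,0,0,0,0],[1,0,0,0,0,0,0],[1,0,0,0,0,0,0]]])

```text
clock: 28.35
eef_pos: [0.5499, 0.0992, -0.0147]
orientation: [2.179, 2.262, 0.001]
wrist_force: [0.1, -0.4, 0.8]
opening: 0.502
```

>>> move_arm(series=[[[1,0,0,0,0,0,0],[1,0,0,0,0,0,0],[1,0,0,0,0,0,0],[1,0,0,0,0,0,0],[1,0,0,0.005,0,0,0],[1,0,0,0.007,0,0,0],[1,0,0,0.003,0,0,0],[1,0,0,0,0,0,0]]])

```text
clock: 29.35
eef_pos: [0.5498, 0.0993, 0.0002]
orientation: [2.18, 2.262, 0.001]
wrist_force: [0.1, -0.2, -1.1]
opening: 0.145
```

```bash
python3 pitch.py .55
```

```text
[ 5.495e-01  9.930e-02 -2.000e-04] [2.1799e+00 2.2621e+00 2.0000e-04] 0.144 [-0.   0.3 -1.4]
handle 3048 slope 0.0053 z@tcp 0.0336 y [0.1119 0.1767] xmean 0.5494 dx/dy -0.021
cell 2565 slope -0.1872 z@tcp 0.0301 y [0.0264 0.0838] xmean 0.5514 dx/dy -0.033
```

>>> move_arm(series=[[[1,0.001,-0.02,-0.001,0,0,0],[1,0.001,-0.03,0,0,0,0],[1,0.001,-0.03,0,0,0,0],[1,0.001,-0.02,0,0,0,0],[1,0.001,-0.01,0,0,0,0],[1,0,-0.005,0,0,0,0],[1,0.0,-0.005,0,0,0,0],[1,0,0,0,0,0,0]]])

```text
clock: 30.4
eef_pos: [0.5545, -0.0206, -0.0013]
orientation: [-2.179, -2.262, -0.0]
wrist_force: [-0.2, -0.2, -1.8]
opening: 0.142
```

```bash
python3 pitch.py .554
```

```text
[ 0.5545 -0.0204 -0.0013] [-2.1793e+00 -2.2625e+00 -1.0000e-04] 0.144 [ 0.5 -0.1 -2.4]
handle 3200 slope 0.0045 z@tcp 0.0322 y [-0.0077  0.057 ] xmean 0.5536 dx/dy -0.017
cell 2575 slope -0.1874 z@tcp 0.0286 y [-0.0934 -0.036 ] xmean 0.5562 dx/dy -0.03
```

>>> move_arm(series=[[[1,0.0005,-0.012,0,0,0,0],[1,0.0005,-0.013,0,0,0,0],[1,0.0005,-0.013,0,0,0,0],[1,0.0005,-0.013,-0.001,0,0,0],[1,0.0005,-0.01,-0.001,0,0,0],[1,0,-0.004,0,0,0,0],[1,0,-0.001,0,0,0,0],[1,0,0,0,0,0,0]]])

```text
clock: 31.45
eef_pos: [0.5571, -0.0868, -0.0032]
orientation: [2.179, 2.262, -0.0]
wrist_force: [0.4, -0.4, -0.8]
opening: 0.144
```

>>> move_arm(series=[[[1,0,-0.0015,0,0,0,0],[1,0,-0.001,0,0,0,0],[1,0,-0.001,0,0,0,0],[1,0,-0.001,0,0,0,0],[1,0,0,0,0,0,0],[1,0,0,0,0,0,0],[1,0,0,0,0,0,0],[1,0,0,0,0,0,0]]])

```text
clock: 32.45
eef_pos: [0.557, -0.0889, -0.0033]
orientation: [-2.179, -2.259, -0.005]
wrist_force: [0.9, 10.1, 2.4]
opening: 0.146
```

Stop reached at -0.0889 (expected -0.0894). Release, check, and go to the flat one.

>>> move_arm(series=[[[1,0,0.002,0,0,0,0],[-1,0,0,0,0,0,0],[-1,0,0,0,0,0,0],[-1,0,0,0,0,0,0],[-1,0,0,0,0,0,0],[-1,0,0,0.03,0,0,0],[-1,0,0,0.05,0,0,0],[-1,-0.02,0.03,0.05,0,0,0]]])

```text
clock: 33.45
eef_pos: [0.5376, -0.0603, 0.1285]
orientation: [2.182, 2.259, 0.0]
wrist_force: [0.8, -0.1, 0.2]
opening: 0.855
```

```bash
python3 car.py .53 .59 -.13 .05 .05 .012
python3 - <<'E'
from car import *
car(load('last'),.60,.66,-.13,.05,.05,.012)
E
```

```text
[ 0.5392 -0.0575  0.1354] [2.1731 2.2574 0.0085] 0.897 [3.9 1.6 2.6]
cell none
handle 1757 [556.1 -60.7] [13.6 99.7] 2.4 0.03 y [-0.1095 -0.0116]
cell 162 [ 646.4 -107.7] [13.9 16.2] 90.0 0.0592 y [-0.1141 -0.1008]
handle 1643 [629.8 -53.3] [14.8 92.3] 1.9 0.03 y [-0.0956 -0.0079]
```

>>> move_arm(series=[[[-1,-0.005,0.05,0,0,0,0.013],[-1,-0.005,0.05,0,0,0,0],[-1,-0.005,0.05,0,0,0,0],[-1,-0.005,0.05,0,0,0,0],[-1,-0.005,0.045,0,0,0,0],[-1,-0.003,0.036,0,0,0,0],[-1,0,0,-0.02,0,0,0],[-1,0,0,0,0,0,0]]])

```text
clock: 34.5
eef_pos: [0.5076, 0.2217, 0.105]
orientation: [-2.163, -2.276, 0.005]
wrist_force: [0.6, -0.7, 0.1]
opening: 1.0
```

```bash
python3 car.py .46 .57 .17 .255 .016 .006
```

```text
[0.5084 0.2215 0.106 ] [-2.1645 -2.2757  0.0024] 1.0 [0.4 0.4 0.8]
cell 4951 [508.1 206.6] [73.2 60.2] 90.0 0.0224 y [0.1707 0.2404]
handle 4931 [508.1 206.6] [73.3 60.1] 89.9 0.0224 y [0.1707 0.2404]
```

Square home (handle end -0.0116 as expected). The flat cell now reaches farther out than before, so it was likely knocked; measure again.

Run:
```python
from car import *
car(load('last'),.44,.58,.08,.25,.016,.006)
f=grab('side','s3');P=cloud(f)
cv2.imwrite('pics/v5.png',np.hstack([cv2.resize(load('last')['color'],(400,300)),cv2.resize(f['color'][170:290,140:300],(400,300),interpolation=cv2.INTER_CUBIC)]))
```

```text
cell 5022 [508.1 206. ] [74.6 60.2] 89.9 0.0224 y [0.1697 0.2404]
handle 5002 [508.1 206. ] [74.6 60.1] 89.9 0.0224 y [0.1696 0.2404]
```

View pics/v5.png

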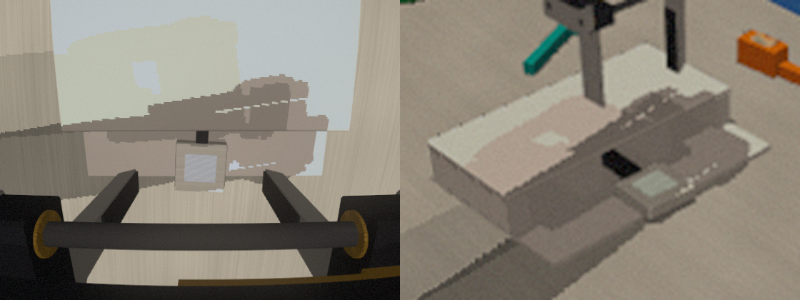

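The flat carrier was knocked about 40 mm out of its slot, still level on the rack plate (cell y 0.170–0.230, x 0.508). Grasp it there.

>>> move_arm(series=[[[-1,0,-0.02,-0.03,0,0,-0.013],[-1,0,0,-0.045,0,0,0],[-1,0,0,-0.04,0,0,0],[1,0,0,0,0,0,0],[1,0,0,0,0,0,0],[1,0,0,0,0,0,0],[1,0,0,0,0,0,0],[1,0,0,0,0,0,0]]])

```text
clock: 35.6
eef_pos: [0.5096, 0.2019, -0.0066]
orientation: [2.179, 2.262, 0.001]
wrist_force: [-3.2, -0.6, 6.6]
opening: 0.634
```

>>> move_arm(series=[[[1,0,0,0,0,0,0],[1,0,0,0.003,0,0,0],[1,0.001,-0.015,0.001,0,0,0],[1,0.001,-0.025,0,0,0,0],[1,0.001,-0.03,0,0,0,0],[1,0.001,-0.03,0.005,0,0,0],[1,0.0,-0.03,0.01,0,0,0],[1,0,-0.03,0,0,0,0]]])

```text
clock: 36.6
eef_pos: [0.5134, 0.0398, 0.0114]
orientation: [2.179, 2.261, 0.001]
wrist_force: [0.1, 0.0, -2.4]
opening: 0.633
```

>>> move_arm(series=[[[1,-0.025,-0.01,0,0,0,0],[1,-0.026,0,0,0,0,0],[1,0,0,-0.012,0,0,0],[1,0,0,-0.008,0,0,0],[1,0,0,-0.003,0,0,0],[1,0,0,0,0,0,0],[-1,0,0,0,0,0,0],[-1,0,0,0,0,0,0]]])

```text
clock: 37.6
eef_pos: [0.4627, 0.0317, -0.0119]
orientation: [2.179, 2.262, 0.001]
wrist_force: [0.2, -0.3, -1.0]
opening: 0.806
```

>>> move_arm(series=[[[-1,0,0,0,0,0,0],[-1,0,0,0.03,0,0,0],[-1,0,0,0.045,0,0,0],[-1,0,0.03,0.02,0,0,0],[-1,0,0.03,0,0,0,0],[-1,0,0,0,0,0,0],[-1,0,0,0,0,0,0],[-1,0,0,0,0,0,0]]])

```text
clock: 38.6
eef_pos: [0.4619, 0.091, 0.0824]
orientation: [-2.181, -2.261, 0.001]
wrist_force: [-0.1, -0.5, -0.5]
opening: 1.005
```

```bash
python3 car.py .41 .52 -.02 .20 .016
python3 - <<'E'
from h import *
f=load('last');P=cloud(f);m=(abs(P[...,2]-.018)<.005)&(P[...,0]>.41)&(P[...,0]<.52)&(P[...,1]>.03)&(P[...,1]<.2)
for a in np.arange(.03,.19,.01):
    q=P[m&(P[...,1]>a)&(P[...,1]<a+.01)]
    if len(q):print(a.round(2),len(q),q[:,0].min().round(4),q[:,0].max().round(4),np.median(q[:,2]).round(4))
E
```

```text
[0.4619 0.091  0.0824] [-2.1810e+00 -2.2607e+00  7.0000e-04] 0.998 [-0.5 -0.5 -0.5]
cell 7020 [461.5  85.7] [ 60.5 165.2] 1.2 0.0168 y [0.0047 0.1658]
handle 6970 [461.5  85.7] [ 60.5 165.2] 1.2 0.0168 y [0.0047 0.1658]
0.03 821 0.4328 0.4926 0.0165
0.04 837 0.4327 0.4925 0.0162
0.05 771 0.4326 0.4921 0.016
0.06 208 0.4551 0.4688 0.018
0.07 207 0.4555 0.4684 0.0181
0.08 222 0.4552 0.4688 0.0181
0.09 225 0.4549 0.4684 0.018
0.1 227 0.4546 0.468 0.018
0.11 244 0.4543 0.4683 0.0181
0.12 249 0.454 0.468 0.0179
0.13 244 0.4544 0.4675 0.0181
0.14 251 0.4541 0.4677 0.018
0.15 259 0.4538 0.4674 0.0179
0.16 225 0.4535 0.467 0.0177
```

>>> move_arm(series=[[[-1,0,0,-0.03,0,0,0],[-1,0,0,-0.04,0,0,0],[-1,0,0,-0.028,0,0,0],[1,0,0,0,0,0,0],[1,0,0,0,0,0,0],[1,0,0,0,0,0,0],[1,0,0,0,0,0,0],[1,0,0,0,0,0,0]]])

```text
clock: 39.65
eef_pos: [0.4624, 0.0917, -0.0147]
orientation: [2.179, 2.262, 0.001]
wrist_force: [0.2, 0.5, -0.6]
opening: 0.506
```

>>> move_arm(series=[[[1,0,0,0,0,0,0],[1,0,0,0,0,0,0],[1,0,0,0,0,0,0],[1,0,0,0,0,0,0],[1,0,0,0.005,0,0,0],[1,0,0,0.007,0,0,0],[1,0,0,0.003,0,0,0],[1,0,0,0,0,0,0]]])

```text
clock: 40.65
eef_pos: [0.4623, 0.0917, 0.0001]
orientation: [2.18, 2.262, 0.001]
wrist_force: [0.5, -0.3, -2.3]
opening: 0.14
```

```bash
python3 pitch.py .461
```

```text
[ 4.621e-01  9.170e-02 -2.000e-04] [2.1798e+00 2.2621e+00 3.0000e-04] 0.148 [ 0.8 -0.4 -2.8]
handle 3328 slope 0.0069 z@tcp 0.0335 y [0.1044 0.1675] xmean 0.461 dx/dy -0.001
cell 2691 slope 0.0335 z@tcp 0.0338 y [0.0091 0.0761] xmean 0.464 dx/dy -0.037
```

>>> move_arm(series=[[[1,-0.001,-0.02,-0.001,0,0,0],[1,0.001,-0.03,0,0,0,0],[1,0.001,-0.03,0,0,0,0],[1,0.001,-0.02,0,0,0,0],[1,0.001,-0.007,0,0,0,0],[1,0,-0.005,0,0,0,0],[1,0.0,-0.005,0,0,0,0],[1,0,0,0,0,0,0]]])

```text
clock: 41.7
eef_pos: [0.465, -0.0251, -0.0013]
orientation: [-2.18, -2.262, 0.0]
wrist_force: [-0.4, 0.5, -2.5]
opening: 0.147
```

```bash
python3 pitch.py .465
```

```text
[ 0.465  -0.025  -0.0013] [-2.1795 -2.2624 -0.    ] 0.145 [-0.8  0.4 -2.4]
handle 3148 slope 0.0065 z@tcp 0.0321 y [-0.0123  0.0507] xmean 0.4647 dx/dy -0.013
cell 2665 slope 0.0327 z@tcp 0.0324 y [-0.1075 -0.0405] xmean 0.4667 dx/dy -0.037
```

>>> move_arm(series=[[[1,0.0005,-0.012,0,0,0,0],[1,0.0005,-0.013,0,0,0,0],[1,0.0005,-0.013,0,0,0,0],[1,0.0005,-0.013,-0.001,0,0,0],[1,0.0005,-0.009,-0.001,0,0,0],[1,0,-0.003,0,0,0,0],[1,0,0,0,0,0,0],[1,0,0,0,0,0,0]]])

```text
clock: 42.75
eef_pos: [0.4676, -0.0882, -0.0032]
orientation: [2.179, 2.262, -0.0]
wrist_force: [-0.7, -0.7, -1.6]
opening: 0.147
```

>>> move_arm(series=[[[1,0,-0.0015,0,0,0,0],[1,0,-0.001,0,0,0,0],[1,0,-0.001,0,0,0,0],[1,0,-0.001,0,0,0,0],[1,0,0,0,0,0,0],[1,0,0,0,0,0,0],[1,0,0,0,0,0,0],[1,0,0,0,0,0,0]]])

```text
clock: 43.75
eef_pos: [0.4671, -0.0901, -0.0034]
orientation: [-2.178, -2.258, -0.004]
wrist_force: [-0.4, 11.0, 4.4]
opening: 0.144
```

Home at -0.0901 (expected -0.0915, 11 N contact). Release, rise, check all three and locate ball and button.

>>> move_arm(series=[[[1,0,0.0025,0,0,0,0],[-1,0,0,0,0,0,0],[-1,0,0,0,0,0,0],[-1,0,0,0,0,0,0],[-1,0,0,0,0,0,0],[-1,0,0,0.03,0,0,0],[-1,0,0.01,0.06,0,0,0],[-1,0.02,0.02,0.06,0,0,0]]])

```text
clock: 44.75
eef_pos: [0.4856, -0.0613, 0.1447]
orientation: [-2.182, -2.26, 0.001]
wrist_force: [0.7, 0.3, -0.4]
opening: 0.854
```

>>> move_arm(series=[[[-1,0.03,-0.02,0.05,0,0,0],[-1,0.03,-0.02,0.05,0,0,0],[1,0,-0.02,0.02,0,0,0],[1,0,0,0,0,0,0],[1,0,0,0,0,0,0],[1,0,0,0,0,0,0],[1,0,0,0,0,0,0],[1,0,0,0,0,0,0]]])

```text
clock: 45.75
eef_pos: [0.5461, -0.1211, 0.2628]
orientation: [-2.179, -2.262, 0.0]
wrist_force: [-0.6, -0.5, 0.3]
opening: 0.395
```

Run:
```python
from car import *
f=grab('wrist');f=grab('wrist','w6');s=state();print(s['eef_pos'].round(4))
for a,b in((.44,.5),(.53,.59),(.60,.66)): car(f,a,b,-.14,.05,.05,.012)
for n in('w6','w5','side0','scene0'):
    g=load(n);P=cloud(g);x,y,z=P[...,0],P[...,1],P[...,2]
    m=(x>.42)&(x<.52)&(y>-.28)&(y<-.15)&(z>.10)&(z<.15);Q=P[m]
    if len(Q): print(n,'ball',len(Q),Q.mean(0).round(4),Q.min(0).round(4),Q.max(0).round(4))
    m=(x>.56)&(x<.65)&(y>-.29)&(y<-.20)&(z>.062)&(z<.085);Q=P[m]
    if len(Q): print(n,'button',len(Q),np.median(Q,0).round(4),Q.min(0).round(4),Q.max(0).round(4))
```

```text
[ 0.5463 -0.1212  0.2631]
cell none
handle 936 [466.7 -61.3] [14.6 94.4] 1.2 0.0299 y [-0.1082 -0.0146]
cell none
handle 966 [556.1 -59. ] [13.6 95.1] 2.4 0.03 y [-0.106  -0.0117]
cell 1150 [ 632.3 -121.1] [45.3 38.2] 2.2 0.0593 y [-0.1395 -0.102 ]
handle 952 [630.  -56.5] [14.9 96.6] 2.0 0.03 y [-0.1044 -0.0093]
w6 ball 9 [ 0.4566 -0.2164  0.1107] [ 0.4516 -0.2177  0.1084] [ 0.4608 -0.216   0.1117]
w6 button 197 [ 0.5909 -0.2525  0.0643] [ 0.584  -0.2725  0.0622] [ 0.6003 -0.2351  0.0753]
w5 ball 319 [ 0.46   -0.2256  0.1203] [ 0.4462 -0.2402  0.107 ] [ 0.4695 -0.2159  0.1263]
w5 button 905 [ 0.6065 -0.246   0.0668] [ 0.5844 -0.2741  0.062 ] [ 0.6306 -0.2264  0.076 ]
side0 ball 157 [ 0.4524 -0.2332  0.1176] [ 0.4436 -0.2434  0.1001] [ 0.4666 -0.2186  0.1275]
side0 button 284 [ 0.6013 -0.256   0.0687] [ 0.5828 -0.2768  0.062 ] [ 0.6311 -0.2281  0.0783]
scene0 ball 40 [ 0.4599 -0.2237  0.118 ] [ 0.4475 -0.2397  0.1002] [ 0.4719 -0.2107  0.1276]
scene0 button 86 [ 0.611  -0.2437  0.0695] [ 0.5872 -0.2681  0.0622] [ 0.6284 -0.2247  0.0832]
```

View pics/w6.png

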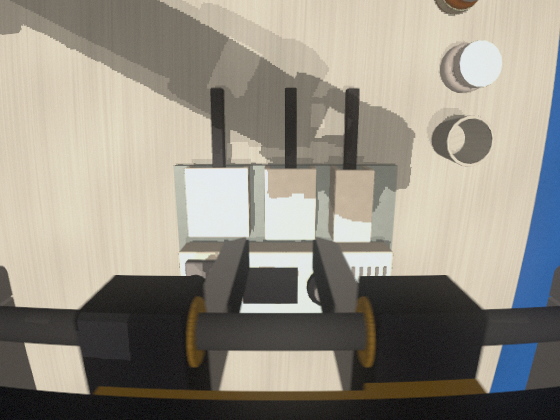

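All three are home (handle ends -0.0146, -0.0117, -0.0093). Lever ball at (0.458,-0.228,0.114), pivot y≈-0.256, so the far end is at y≈-0.283. Push it with shut fingers.

>>> move_arm(series=[[[1,-0.043,-0.03,-0.02,0,0,0],[1,-0.044,-0.03,-0.02,0,0,0],[1,0,0,-0.05,0,0,0],[1,0,0,-0.05,0,0,0],[1,0,0,-0.045,0,0,0],[1,0,0,0,0,0,0],[1,0,-0.01,0,0,0,0],[1,0,-0.01,0,0,0,0]]])

```text
clock: 46.85
eef_pos: [0.4611, -0.2034, 0.0809]
orientation: [2.176, 2.259, 0.001]
wrist_force: [0.6, -0.0, 0.2]
opening: 0.005
```

>>> move_arm(series=[[[1,0,-0.01,0,0,0,0],[1,0.0005,-0.01,0,0,0,0],[1,0.0005,-0.01,0,0,0,0],[1,0.0005,-0.01,0,0,0,0],[1,0.0,-0.01,0,0,0,0],[1,0,-0.007,0,0,0,0],[1,0,0,0,0,0,0],[1,0,0,0,0,0,0]]])

```text
clock: 47.85
eef_pos: [0.4608, -0.2585, 0.0783]
orientation: [2.18, 2.262, -0.0]
wrist_force: [-0.8, 1.0, -0.4]
opening: 0.004
```

>>> move_arm(series=[[[1,0,-0.003,0,0,0,0],[1,0,-0.002,0,0,0,0],[1,0,-0.002,0,0,0,0],[1,0,0,0,0,0,0],[1,0,0,0,0,0,0],[1,0,0,0,0,0,0],[1,0,0,0,0,0,0],[1,0,0,0,0,0,0]]])

```text
clock: 48.85
eef_pos: [0.4607, -0.2616, 0.0779]
orientation: [-2.176, -2.257, -0.008]
wrist_force: [-0.3, 12.8, 6.0]
opening: 0.005
```

Run:
```python
from h import *
g=grab('side','s4')
P=cloud(g);x,y,z=P[...,0],P[...,1],P[...,2];dark=g['color'].max(2)<45
m=(abs(x-.46)<.03)&(y>-.32)&(y<-.2)&(z>.09)&(z<.13)&dark;Q=P[m];print(len(Q),Q.min(0),Q.max(0),Q.mean(0))
cv2.imwrite('pics/v6.png',cv2.resize(g['color'][200:400,280:460],(630,600)))
```

```text
149 [ 0.44543625 -0.29737444  0.10742174] [ 0.46925582 -0.27207663  0.12639483] [ 0.45423113 -0.28782016  0.11892156]
```

View pics/v6.png

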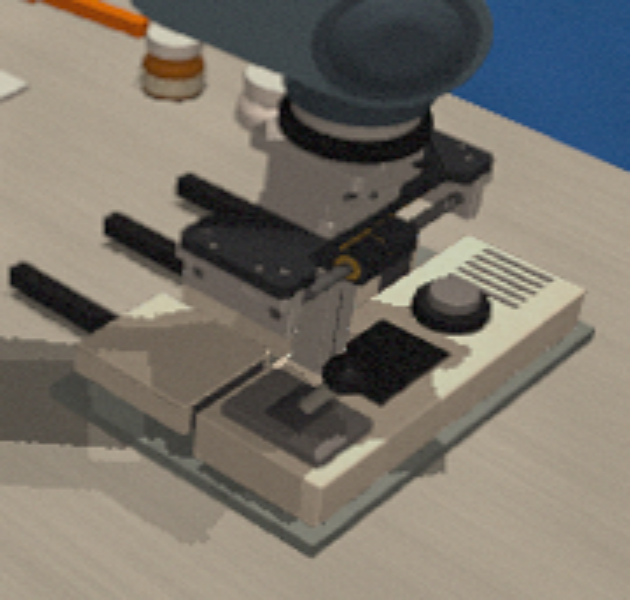

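The lever is fully over (ball y -0.284, 12.8 N at its stop). Back off and measure the button cap.

>>> move_arm(series=[[[1,0,0.02,0,0,0,0],[1,0,0.02,0.02,0,0,0],[1,0.02,0.03,0.04,0,0,0],[1,0.03,0.03,0.03,0,0,0],[1,0.03,0,0,0,0,0],[1,0.03,0,0,0,0,0],[1,0.03,0,0,0,0,0],[1,0,0,0,0,0,0]]])

```text
clock: 49.9
eef_pos: [0.6017, -0.1651, 0.1681]
orientation: [2.178, 2.263, -0.001]
wrist_force: [-0.7, -0.6, -0.6]
opening: 0.009
```

Run:
```python
from h import *
grab('side','s5')
print(state()['eef_pos'].round(4))
for n in('w5','side0','s5','scene0'):
    g=load(n);P=cloud(g);x,y,z=P[...,0],P[...,1],P[...,2]
    m=(x>.56)&(x<.65)&(y>-.30)&(y<-.20)&(z>.0685)&(z<.09);Q=P[m]
    h,e=np.histogram(P[(x>.56)&(x<.65)&(y>-.30)&(y<-.2)&(z>.054)&(z<.09)][:,2],np.arange(.054,.09,.002));print(h)
    if len(Q)>5: print(n,len(Q),np.median(Q,0).round(4),((Q.min(0)+Q.max(0))/2).round(4),Q.min(0).round(4),Q.max(0).round(4))
g=load('s5');P=cloud(g);x,y,z=P[...,0],P[...,1],P[...,2]
m=(abs(x-.46)<.03)&(y>-.32)&(y<-.18)&(z>.095)&(z<.135);print('ball',P[m].mean(0).round(4))
```

```text
[ 0.6007 -0.1651  0.1679]
[ 89  24  24  23 228 214  19  17  34 188 205   0   0   0   0   0   0]
w5 441 [ 0.6072 -0.2487  0.0739] [ 0.6074 -0.25    0.0724] [ 0.592  -0.2657  0.0688] [ 0.6228 -0.2344  0.076 ]
[104  15  18  23  55  58  21  20  23  40  55  11   1   0   0   0   0]
side0 145 [ 0.6052 -0.2533  0.0736] [ 0.6072 -0.2516  0.0734] [ 0.5908 -0.2673  0.0685] [ 0.6236 -0.2358  0.0783]
[100  21  15  27  48  76  12   8  29  48  51   7   0   0   0   0   0]
s5 142 [ 0.6047 -0.2536  0.0735] [ 0.6076 -0.2526  0.0732] [ 0.5909 -0.2686  0.0688] [ 0.6243 -0.2366  0.0776]
[51 15  9 15 15 14  8 10 10 16  9  3  0  0  1  0  0]
scene0 46 [ 0.6093 -0.2511  0.0727] [ 0.6093 -0.2474  0.076 ] [ 0.5944 -0.2681  0.0688] [ 0.6242 -0.2267  0.0832]
ball [ 0.4542 -0.2872  0.1175]
```

>>> move_arm(series=[[[1,0.006,-0.04,0,0,0,0],[1,0,-0.045,0,0,0,0],[1,0,0,-0.05,0,0,0],[1,0,0,-0.05,0,0,0],[1,0,0,-0.008,0,0,0],[1,0,0,0,0,0,0],[1,0,0,0,0,0,0],[1,0,0,0,0,0,0]]])

```text
clock: 50.95
eef_pos: [0.6081, -0.2511, 0.0626]
orientation: [2.177, 2.26, 0.001]
wrist_force: [0.8, 0.1, 0.2]
opening: 0.005
```

>>> move_arm(series=[[[1,0,0,-0.003,0,0,0],[1,0,0,-0.003,0,0,0],[1,0,0,-0.002,0,0,0],[1,0,0,-0.002,0,0,0],[1,0,0,0,0,0,0],[1,0,0,0,0,0,0],[1,0,0,0,0,0,0],[1,0,0,0,0,0,0]]])

```text
clock: 51.95
eef_pos: [0.6068, -0.2504, 0.0503]
orientation: [-2.18, -2.262, 0.0]
wrist_force: [-2.1, 0.9, 2.5]
opening: 0.003
```

Contact (2.5 N). Press on to the bottom.

>>> move_arm(series=[[[1,0,0,-0.002,0,0,0],[1,0,0,-0.002,0,0,0],[1,0,0,-0.002,0,0,0],[1,0,0,0,0,0,0],[1,0,0,0,0,0,0],[1,0,0,0,0,0,0],[1,0,0,0,0,0,0],[1,0,0,0,0,0,0]]])

```text
clock: 52.95
eef_pos: [0.6071, -0.2505, 0.0455]
orientation: [2.18, 2.262, -0.0]
wrist_force: [-4.9, 2.5, 9.6]
opening: 0.001
```

>>> move_arm(series=[[[1,0,0,-0.001,0,0,0],[1,0,0,-0.001,0,0,0],[1,0,0,0,0,0,0],[1,0,0,0,0,0,0],[1,0,0,0,0,0,0],[1,0,0,0,0,0,0],[1,0,0,0,0,0,0],[1,0,0,0,0,0,0]]])

```text
clock: 53.95
eef_pos: [0.6071, -0.2506, 0.0453]
orientation: [-2.179, -2.262, 0.001]
wrist_force: [-8.0, 4.3, 17.9]
opening: 0.005
```

>>> move_arm(series=[[[1,0,0,0.03,0,0,0],[1,0,0,0.05,0,0,0],[1,0,0.03,0.05,0,0,0],[1,-0.02,0.05,0.03,0,0,0],[1,-0.02,0.05,0.02,0,0,0],[1,-0.02,0.05,0,0,0,0],[1,0,0,0,0,0,0],[1,0,0,0,0,0,0]]])

```text
clock: 54.95
eef_pos: [0.5471, -0.0708, 0.2219]
orientation: [2.179, 2.262, -0.0]
wrist_force: [0.5, -0.4, -0.4]
opening: 0.003
```

Run:
```python
from car import *
f=grab('wrist');f=grab('wrist','w7');g=grab('side','s6');s=state();print(s['eef_pos'].round(4),s['wrist_force'].round(1))
for a,b in((.44,.5),(.53,.59),(.60,.66)): car(f,a,b,-.14,.05,.05,.012)
P=cloud(g);x,y,z=P[...,0],P[...,1],P[...,2]
m=(abs(x-.46)<.03)&(y>-.32)&(y<-.18)&(z>.095)&(z<.135);print('ball',P[m].mean(0).round(4))
m=(x>.56)&(x<.65)&(y>-.30)&(y<-.20)&(z>.0685)&(z<.09);print('button',np.median(P[m],0).round(4))
cv2.imwrite('pics/v7.png',g['color'])
```

```text
[ 0.5472 -0.0716  0.2218] [-0.1  0.1  0.1]
cell none
handle 1071 [466.5 -61.5] [14.5 95.3] 1.9 0.0299 y [-0.1086 -0.0146]
cell none
handle 1045 [556.3 -59.7] [13.2 97.5] 2.1 0.0301 y [-0.1076 -0.0112]
cell 1309 [ 632.2 -121.2] [45.5 38.6] 1.9 0.0592 y [-0.1396 -0.1022]
handle 1123 [630.4 -58.6] [ 14.9 101.4] 2.8 0.0301 y [-0.1086 -0.0083]
ball [ 0.4542 -0.2871  0.1173]
button [ 0.6052 -0.2542  0.0737]
```

View pics/v7.png

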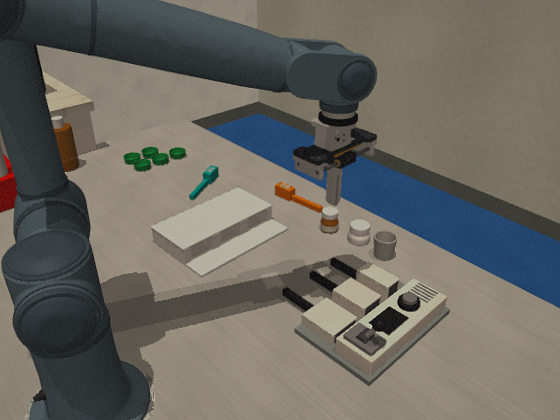

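Three handles stick out of the hoods at (298,299), (323,281), (345,266), lever lies over at (370,340), button up at (409,299); rack empty, jars and cup in place. Everything checks; hand in.

```bash
python3 -c "
from workcell import sign_off; print(sign_off())"
```

```text
the job is handed in; nothing more can be done
None
```

I moved all three carriers (tall, square, flat) from the rack, took each again by its handle and pushed it into its matching bay. I then swung the lock lever over, pressed the start button and let it go. The job was handed in after about 55 s of robot time; the sign-off reports no verdict.

**Last checks**
- **Carriers:** each met its stop with 8–11 N. The handle ends are within 1 mm of where fully home should put them, at y -0.0146, -0.0112 and -0.0083 m. The handle tops are level with the bay floor height.
- **Lever:** the ball is at y ≈ -0.285 m, its far end; it stopped against 12.8 N.
- **Button:** it bottomed out at 17.9 N and came back up to its starting height.
- **Surroundings:** the fingers are clear of everything, and the jars and cup look undisturbed in the last picture.

**What disagreed or went wrong**
- **Fingertip height:** the wrist depth images show the fingertips ending about 21 mm short of the stated TCP. Because of this, the first two grasps of the tall carrier's handle closed above it. I corrected for this afterwards.
- **Flat carrier:** it was found about 40 mm out of its slot, probably the announced knock, so I measured it again before grasping it.
- **Grip:** I noticed no slackening of the grip.

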